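# Balance the beam of a torsion-spring tester at the index

### The arm

A 6-joint arm with a two-finger parallel gripper is mounted at the origin on the work surface. World frame = base frame: x ahead of the robot, y to its left, z up, the work surface at z = 0. Lengths are in m, angles in rad, forces in N, time in s.
With the tool pointing down it reaches from about 0.3 to 0.775 m from the base axis. Payload 14.6 kg.
Tool frame: the origin (TCP) lies at the very end of the fingers, on their centre line; the grasp point (between the pads) lies 19 mm behind it (manip.grip_depth is the distance from the TCP to the grasp point, in m); z points along the fingers, y is the line along which they close (so a half turn about z gives the same grasp; the last joint's range is limited). The gripper opens to 94 mm and grips with 3 to 60 N. Pads are 16 mm wide; open, the fingers measure 119 mm over their backs; the gripper's body (75 mm by 177 mm) begins 78 mm behind the grasp point.
Start: joints at [-0.067, 0.3, 1.521, -0, 1.321, -0.067], TCP at [0.55, -0, 0.205] pointing down, gripper open.
Joint ranges: [-3.03, 3.03], [-0.79, 2.21], [0.23, 2.52], [-1.04, 4.18], [0, 3.07], [-2.55, 2.55]. Speed limits (rad/s): [2.22, 2.22, 2.57, 3.14, 3.14, 3.14].

### API

Orientations are given as a rotation vector (axis times angle).
In Python, from plant import manip gives the robot as it stands.
- The arm moves only by the tool drive_tool, never from a script. Its argument "steps" is a list of rows, each a list of 3 entries, a list of its own where there are three numbers: the opening, from 0 (shut) to 1 (fully open), then the shift along the tool's x, y, z in mm, then the turn about the tool's z in degrees. In form: [[hand, [tx, ty, tz], twist], ...]. A call has 1 to 10 rows; each row is the pose to reach, as a shift and turn from the pose commanded when the call began, along the tool's axes at that moment; what a row does not reach only later rows make up. A row lasts 1/10 s, in which the tool goes at most 50 mm and 8.59 degrees, less where a joint would pass 70% of its speed; a pose out of reach is approached as far as the arm can. A call with a gripper value outside its range is refused whole. The fingers move at their own pace and stop on an object; the grip force is fixed at half the most. Time passes only in rows, so rows that repeat a pose let the fingers close. It gives the time, the measured TCP pose, the force, the opening and the grip force at its end, in the units of the state.
- manip.read_state(): the state, without advancing time (a new reading comes with each control period).
- manip.capture(name): name is "scene" or "side" or "wrist"; returns the picture (420x560x3 uint8, red, green, blue); there is no depth.
- manip.get_calibration(name): a dict with "camera_matrix" (3x3 intrinsics, pixels), "position" and "attitude" of the camera in the world; the wrist camera has in their place "tool_from_camera" (4x4, takes a point from camera to tool coordinates, whose origin is the TCP and whose axes are the flange's). Camera axes: x right, y up, looking along -z (the intrinsics and any distortion apply to the point x, -y, -z); pixel columns grow to the right and rows downward; lengths in m; the calibration is good to about 2 mm. A picture is of the moment at which its call begins: read the wrist's pose just before it. get_calibration takes no time and is no camera call.
- manip.hand_in(): hands the job in; it is judged then, once.
Trained networks look in the newest picture that a camera, given by its name, has taken for a name from the list of things; names that differ only in an ending like _2 or _b are one class to them, and where a whole thing is asked for, a point or a joint stands for the part that bears it (a point fixed in the world has none). Each returns a list of dicts, best first, with "conf" (0 to 1); they miss things now and then, are a little off and sometimes report something else, mostly with a low value. They report only what shows in the picture. A call takes as long as a camera call.
- manip.spot_in(camera, name): "at" ([row, column] in pixels, amid what is visible of it).
- manip.pinpoint(camera, name): "at" ([row, column] in pixels: a listed point, or the origin of a listed thing).
The state is a dict: "time": time; "joint_pos": joint angles; "qd": joint speeds; "joint_torque": joint torques, N m; "position": TCP position; "orientation": TCP orientation; "wrist_force": force on the tool from outside, world axes, zero at the start; "torque": the same for the moment, N m; "finger_gap": finger opening in m; "finger_force": force on a finger pad.
Only numpy, scipy, OpenCV 4.12 (cv2) and the standard library are available. Lean on these libraries where they do the work, as an engineer would, in place of code of your own. Each camera call takes 0.05 s, during which the arm holds its last target. There are 200 camera calls.

### The job

Test the torsion spring on the bench spring tester: grip the black handgrip and wind the lever clockwise (as seen from the robot) until the balance beam lifts off its stop and its pointer comes to the index tab, and keep the pointer there for at least 5 seconds, steadying the swinging beam with the lever alone. Then ease the beam gently back onto the stop it came from, unwind the lever until the spring is slack, and let go. Do not let the beam reach its other stop or fall back hard, do not touch the beam or its weights, and leave the other things on the bench alone.

Things in the scene. Friction and masses are not known exactly. Their poses are not given: they have to be found in the camera images.
- tester: Bench torsion-spring tester, fixed: grey base 150 (x) by 300 (y) by 20 mm, a column, and a level spindle 170 mm above the bench. Origin: centre of the base's underside. Its z is up; x runs along the spindle from the winding lever (robot's side) to the balance beam (far side); y is to the left. Its place varies, and it is turned up to 0.22 rad either way.
- axis (a point): Point on the spindle's axis, 120 mm to the robot's side of the base's centre, in line with the middle of the handgrip's length: the handgrip's centre moves on a circle of 110 mm radius about this point, in the upright plane across the spindle.
- spindle (a joint): Angle of the balance beam, rad: 0 level, positive clockwise as seen from the robot (pointer end, on the right, down; loaded left end up). Starts at rest on its stop at -0.28; the other stop is at +0.28. Bearing damping 0.003 N m s/rad.
- beam: Balance beam, beyond the column: bar 350 mm long, 18 mm tall, a steel weight 56 mm across on each arm, pointer at the right end. Origin on the spindle axis over the base's centre, bar 45 mm to +x. Nominal inertia about the spindle 0.044 kg m2; its mass (with nut) is 0.85 to 1.2 times nominal. At a fixed lever angle it does not come to rest by itself. Not to be touched.
- beam_nut (a point): Centre of the brass nut, 44 mm across and 22 mm tall, on a stem 93 mm above the beam's middle. It makes the beam top-heavy, nominally 0.26 N m per rad of tilt, acting away from level. That cancels the spring's stiffness, which makes the balance very sensitive: at a fixed lever angle the beam drifts off slowly to one stop or the other.
- load: Brass test weight, 32 mm across and 20 mm tall, swinging from a hook at the left end of the beam, 185 mm from the spindle axis. Origin at the hook; the weight hangs 58 to 78 mm below it. Nominal mass 0.12 kg (0.22 N m about the spindle, anticlockwise), true mass 0.75 to 1.3 times that. Not to be touched.
- lever (a joint): Twist of the spring = angle of the winding lever relative to the beam, rad: 0 relaxed (as at the start), positive wound clockwise (seen from the robot), at most 1.95. Lever angle from upright, clockwise positive = spindle + lever - 0.57; at the start -0.85 (leaning left). Let go, the lever springs back.
- spring (a point): Middle of the steel coil spring on the spindle, between lever and column. It is all that joins lever and beam: it turns the beam clockwise with nominally 0.25 N m per rad of twist (damping 0.003 N m s/rad) and pushes the lever back equally. The lever itself is counterweighted.
- handgrip: Black handgrip at the end of the winding lever: cylinder 24 mm across, 66 mm long, parallel to the spindle, spinning freely on its pin, so a hand on it need not turn with the lever. Origin at its centre, x along it. At lever angle a it lies 110 mm x sin(a) to the right of and 110 mm x cos(a) above axis. 40 mm and more clear on both sides, nothing above.
- pointer_tip (a point): Tip of the beam's black pointer, 205 mm to the right of the spindle axis and 45 mm to +x of the base's centre. From the far side it is seen in front of a white scale plate with marks every 0.05 rad.
- index_mark (a point): Point 205 mm from the spindle axis, in the pointer's plane, just off the sharp inner end of the index tab; its z axis runs up along the scale's arc. The pointer is at the tab when both points coincide.
- index (a joint): Angle of the index tab: a small aluminium slide, 20 x 16 mm, with a round brass screw and a sharp inner end, at the outer (right) edge of the scale plate. Rad, counted as spindle: the pointer is at the tab when spindle equals index. Set beforehand between -0.08 and 0.12; it stays put.
- spare_weight: A spare brass knob weight, 38 mm across and 47 mm tall, standing loose on the bench in front of the tester, to the right. Leave alone.
- spare_spring: A spare steel torsion spring, 42 mm long and 30 mm across, lying loose on the bench in front of the tester, to the left. Leave alone.
- baking_tray: A black steel baking tray 260 x 340 x 26 mm, on the right of the bench. Leave alone.
- screwdriver: A 200 mm screwdriver lying in the baking tray. Leave alone.
- tape: A roll of paper tape, 90 mm across and 24 mm high, on the left of the bench. Leave alone.
- multimeter: A black multimeter 150 x 76 x 36 mm, on the left of the bench. Leave alone.

How it is judged:
By the outcome, as a careful person would: the job done as asked, in the order asked, and still so for the second after the job is handed in, with the robot touching nothing.
It also fails if it takes over 69 s, if anything falls off the work surface, if the arm or the gripper's body presses on something with over 40 N, if the wrist force passes 120 N, or if a joint passes its speed limit or range.

## Working session

There is one attempt and no reset: what is moved stays moved. The work goes in short steps, Python scripts to look and compute and a tool call to move; the robot and the scene stay as the last step left them, time stands still between calls to the robot, and variables do not carry over. Pictures are saved under pics/ and viewed, at most 10 in all, crops included, and the job is handed in when it is done.

Besides the shell and the picture viewer there is one more tool, called after "Request:" by a JSON object that holds its "api" and its "payload", one argument or row to a line. drive_tool: Moves the arm, as the interface text tells. Its arguments: {"type":"object","properties":{"steps":{"type":"array"}},"required":["steps"]}

```bash
ls; mkdir -p pics; python3 - <<'E'
from plant import manip
import cv2,numpy as np
s=manip.read_state();print(s['time'],s['position'],s['orientation'],s['finger_gap'])
print(manip.grip_depth)
ims=[]
for c in ['scene','side']:
    im=manip.capture(c);ims.append(im);k=manip.get_calibration(c);print(c,k)
    for n in ['handgrip','axis','beam_nut','pointer_tip','index_mark','load','spring','tester','beam']:
        print(n,[( [round(x) for x in d['at']],round(d['conf'],2)) for d in manip.pinpoint(c,n)[:2]])
cv2.imwrite('pics/a.png',ims[0][:,:,::-1]);cv2.imwrite('pics/b.png',ims[1][:,:,::-1])
print(manip.read_state()['time'], manip.get_calibration('wrist'))
E
```

```text
pics
0.0 [5.49728143e-01 6.40449405e-06 2.04898231e-01] [-2.22084591e+00 -2.22083212e+00  1.14695423e-03] 0.09368611085691061
0.0188
scene {'camera_matrix': array([[413.2890633 ,   0.        , 283.50558043],
       [  0.        , 413.2890633 , 208.49594099],
       [  0.        ,   0.        ,   1.        ]]), 'position': array([ 1.31087741, -0.66661968,  0.82105515]), 'attitude': array([0.91050885, 0.43879785, 0.79012919])}
handgrip [([310, 118], 0.69), ([152, 320], 0.6)]
axis [([185, 296], 0.89), ([176, 355], 0.74)]
beam_nut [([173, 356], 0.96)]
pointer_tip [([218, 305], 0.78)]
index_mark [([243, 306], 0.44), ([199, 336], 0.21)]
load []
spring [([190, 322], 0.65), ([207, 404], 0.36)]
tester [([242, 331], 0.73), ([308, 117], 0.6)]
beam [([196, 334], 0.97)]
side {'camera_matrix': array([[458.48788692,   0.        , 276.32005088],
       [  0.        , 458.48788692, 214.04438283],
       [  0.        ,   0.        ,   1.        ]]), 'position': array([0.42612664, 0.80873447, 1.10939785]), 'attitude': array([ 0.06513828, -1.0779814 , -2.80783077])}
handgrip [([260, 291], 0.5)]
axis [([247, 288], 0.56), ([258, 289], 0.51)]
beam_nut [([236, 218], 0.61)]
pointer_tip [([178, 227], 0.9), ([250, 242], 0.43)]
index_mark [([239, 219], 0.48), ([196, 226], 0.39)]
load [([324, 222], 0.45)]
spring [([249, 263], 0.68)]
tester [([284, 244], 0.66), ([179, 225], 0.21)]
beam [([249, 242], 0.56)]
1.0 {'camera_matrix': array([[310.54481836,   0.        , 281.42125695],
       [  0.        , 310.54481836, 214.16920528],
       [  0.        ,   0.        ,   1.        ]]), 'tool_from_camera': array([[ 6.32692760e-04,  9.63799794e-01,  2.66626251e-01,
         7.88948280e-02],
       [ 9.99999549e-01, -7.98522723e-04,  5.13541183e-04,
        -1.36550140e-03],
       [ 7.07858006e-04,  2.66625806e-01, -9.63799864e-01,
        -1.78739801e-01],
       [ 0.00000000e+00,  0.00000000e+00,  0.00000000e+00,
         1.00000000e+00]])}
```

View pics/a.png

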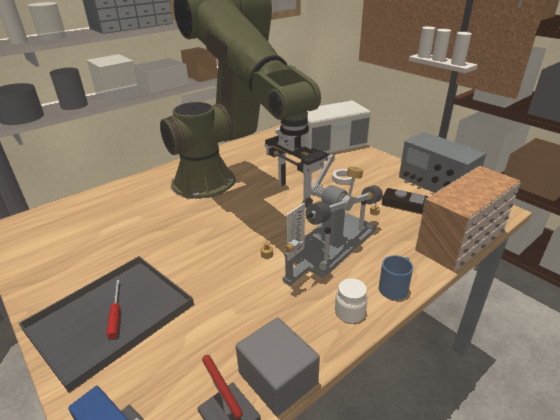

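View pics/b.png

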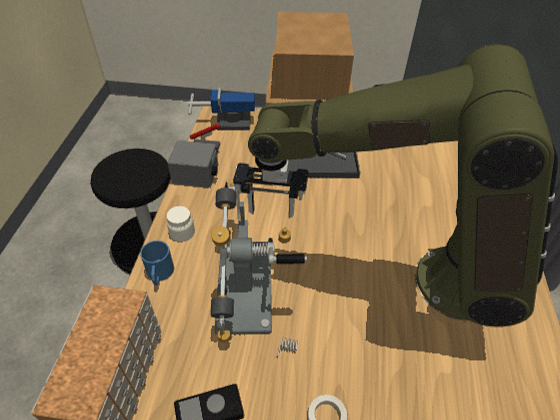

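```bash
cat > h.py <<'E'
import numpy as np,cv2
from scipy.spatial.transform import Rotation as R
from scipy.optimize import least_squares
from plant import manip
def cam(c):
    k=manip.get_calibration(c)
    if c=='wrist':
        s=manip.read_state();T=np.eye(4);T[:3,:3]=R.from_rotvec(s['orientation']).as_matrix();T[:3,3]=s['position']
        T=T@k['tool_from_camera'];return k['camera_matrix'],T[:3,:3],T[:3,3]
    return k['camera_matrix'],R.from_rotvec(k['attitude']).as_matrix(),np.array(k['position'])
def proj(C,P):
    K,A,p=C;q=(np.atleast_2d(P)-p)@A*[1,-1,-1];q=q@K.T;return q[:,:2]/q[:,2:]   # col,row
def world(pose,P):
    x,y,a=pose;c,s=np.cos(a),np.sin(a);P=np.atleast_2d(P)
    return np.c_[x+c*P[:,0]-s*P[:,1],y+s*P[:,0]+c*P[:,1],P[:,2]]
def onbeam(r,th):  # point at radius r, angle th clockwise from right, beam plane
    return np.c_[0.045+0*r*th,-r*np.cos(th),0.17-r*np.sin(th)]
def grip(a): return np.array([-.12,-.11*np.sin(a),.17+.11*np.cos(a)])
E
python3 - <<'E'
from h import *
obs={'scene':{'beam_nut':[173,356],'pointer_tip':[218,305],'spring':[190,322],'tester':[242,331],'handgrip':[152,320],'axis':[185,296]},
'side':{'beam_nut':[236,218],'pointer_tip':[178,227],'spring':[249,263],'tester':[284,244],'handgrip':[260,291],'load':[324,222]}}
q=-.28
pts={'beam_nut':[.045,-.093*np.sin(q),.17+.093*np.cos(q)],'pointer_tip':[.045,-.205*np.cos(q),.17-.205*np.sin(q)],'spring':[-.05,0,.17],'tester':[0,0,0],'handgrip':grip(-.85),'axis':[-.12,0,.17],'load':[.045,.185*np.cos(q),.17+.185*np.sin(q)]}
C={c:cam(c) for c in obs}
def res(p,raw=0):
    out=[];
    for c in obs:
        for n,v in obs[c].items():
            e=proj(C[c],world(p,pts[n]))[0]-v[::-1]; out.append((c,n,e.round(1))) if raw else out.extend(e*(.3 if n=='spring' else 1))
    return out
r=least_squares(res,[.63,-.02,0],loss='soft_l1',f_scale=3);print(r.x)
for o in res(r.x,1):print(o)
E
```

```text
[0.60996165 0.106011   0.16206768]
('scene', 'beam_nut', array([-2.1, -1.6]))
('scene', 'pointer_tip', array([-0.2, -2.1]))
('scene', 'spring', array([-1.9,  1.1]))
('scene', 'tester', array([-0., -0.]))
('scene', 'handgrip', array([-1.4,  1.4]))
('scene', 'axis', array([ 5.9, -1.3]))
('side', 'beam_nut', array([ 2. , -0.5]))
('side', 'pointer_tip', array([-1.2,  2.7]))
('side', 'spring', array([-2.6,  0.3]))
('side', 'tester', array([-0.,  2.]))
('side', 'handgrip', array([-1.3, -2. ]))
('side', 'load', array([-0.9, -2.1]))
```

```bash
python3 - <<'E'
from h import *
p=[0.610,0.106,0.162]
g=world(p,grip(-.85))[0];print(g,(g-manip.read_state()['position'])*1000)
E
```

```text
[0.47824186 0.16820372 0.24259815] [-71.74755784 168.2148174   37.15217824]
```

Request:
{"api": "drive_tool", "payload": {
  "steps": [
    [0.6, [0, 0, -45], 8],
    [0.6, [0, 0, -90], 16],
    [0.6, [0, 0, -115], 24],
    [0.6, [34, -14, -115], 32],
    [0.6, [68, -28, -115], 40],
    [0.6, [102, -42, -115], 48],
    [0.6, [136, -57, -115], 56],
    [0.6, [168, -72, -115], 64],
    [0.6, [168, -72, -115], 72],
    [0.6, [168, -72, -115], 80.7]
  ]
}}

```text
time: 2.0
position: [0.4776, 0.1689, 0.3206]
orientation: [-3.132, -0.251, -0.001]
wrist_force: [0.6, -0.0, -0.2]
finger_gap: 0.0565
finger_force: 0.0
```

```bash
python3 - <<'E'
from h import *
s=manip.read_state();print(s['time'],s['position'],R.from_rotvec(s['orientation']).as_matrix().round(3))
W=cam('wrist')
obs={}
for c in ['wrist','scene','side']:
    im=manip.capture(c)
    cv2.imwrite(f'pics/c_{c}.png',im[:,:,::-1])
    for n in ['handgrip']+(['axis'] if c!='side' else ['tester']):
        d=manip.pinpoint(c,n)
        C=W if c=='wrist' else cam(c)
        t={'handgrip':grip(-.85),'axis':[-.12,0,.17],'tester':[0,0,0]}[n]
        print(c,n,[(np.round(e['at'],1),round(e['conf'],2)) for e in d[:2]],'pred',proj(C,world([.61,.106,.162],t))[0][::-1].round(1))
print(manip.read_state()['time'])
a=cv2.imread('pics/c_wrist.png');b=cv2.resize(cv2.imread('pics/c_scene.png')[140:290,260:400],(420,450),interpolation=cv2.INTER_CUBIC)
cv2.imwrite('pics/d.png',np.hstack([cv2.resize(a,(380,285)),cv2.resize(b,(420,450))[:285]*1] ) if 0 else b);
E
```

```text
2.0 [0.47755787 0.16891639 0.32062002] [[ 0.987  0.159  0.   ]
 [ 0.159 -0.987  0.   ]
 [ 0.     0.    -1.   ]]
wrist handgrip [] pred [219.4 284.1]
wrist axis [] pred [200.4 359.6]
scene handgrip [(array([154.2, 321.3]), 0.72)] pred [153.4 318.6]
scene axis [(array([185.9, 301.4]), 0.76)] pred [183.7 301.9]
side handgrip [(array([259.3, 289.6]), 0.68)] pred [258.  289.7]
side tester [(array([284.7, 247. ]), 0.68)] pred [286. 244.]
2.45
```

View pics/c_wrist.png

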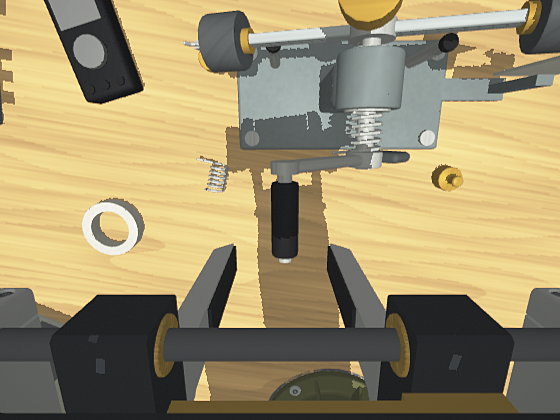

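View pics/d.png

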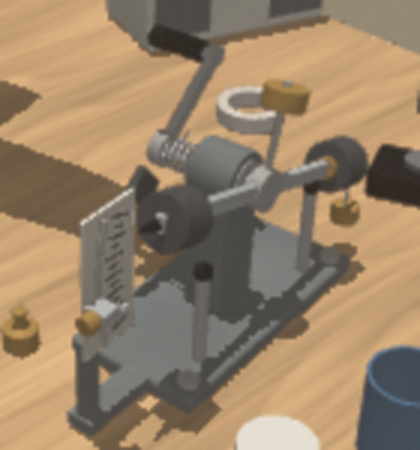

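```bash
cat >> h.py <<'E'
POSE=[.610,.106,.162]
def polar(im,n=400):
    r=np.linspace(.12,.24,240);t=np.linspace(-.4,.4,n);rr,tt=np.meshgrid(r,t)
    uv=proj(cam('scene'),world(POSE,onbeam(rr.ravel(),tt.ravel()))).astype(np.float32)
    return cv2.remap(im,uv[:,0].reshape(rr.shape),uv[:,1].reshape(rr.shape),cv2.INTER_CUBIC)
E
python3 - <<'E'
from h import *
im=cv2.imread('pics/c_scene.png');P=cv2.resize(polar(im),(300,600))
for k in range(-7,8,1): y=int((k*.05+.4)/.8*600);cv2.line(P,(0,y),(8 if k%2 else 20,y),(0,0,255),1)
x=int((.205-.12)/.12*300);cv2.line(P,(x,0),(x,15),(0,0,255),1)
x0,y0,S=270,170,6
c=cv2.resize(im[y0:y0+100,x0:x0+80],None,fx=S,fy=S,interpolation=cv2.INTER_CUBIC)
for k in range(-7,8):
    u,v=(proj(cam('scene'),world(POSE,onbeam(np.array([.205]),np.array([k*.05]))))[0]-[x0,y0]+.5)*S
    cv2.circle(c,(int(u),int(v)),2 if k else 4,(0,0,255),-1)
cv2.imwrite('pics/e.png',np.hstack([c,P]))
E
```

```text
(no output)
```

View pics/e.png

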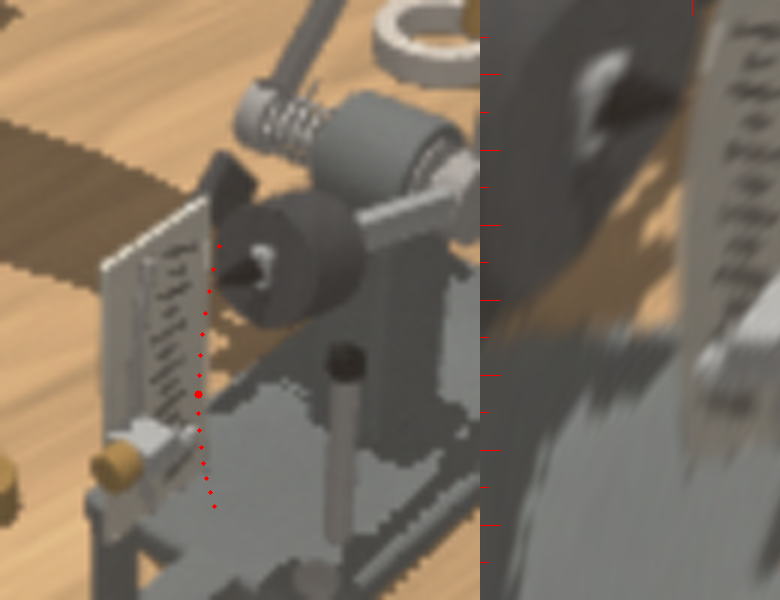

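Request:
{"api": "drive_tool", "payload": {
  "steps": [
    [0.6, [0, 0, 30], 0],
    [0.6, [0, 0, 55], 0],
    [0.6, [0, 0, 75], 0],
    [0.6, [0, 0, 88], 0],
    [0.6, [0, 0, 96], 0],
    [0.6, [0, 0, 96], 0]
  ]
}}

```text
time: 3.05
position: [0.4779, 0.1679, 0.224]
orientation: [3.131, 0.258, -0.001]
wrist_force: [0.4, -0.1, 0.3]
finger_gap: 0.0561
finger_force: 0.0
```

```bash
python3 - <<'E'
from h import *
s=manip.read_state();print(s['time'],s['position'],s['wrist_force'])
for c in ['scene','side']:
    C=cam(c)
    for i in range(3 if c=='scene' else 1):
        im=manip.capture(c)
        for n in ['index_mark','pointer_tip']:
            print(c,n,[(np.round(e['at'],1),round(e['conf'],2)) for e in manip.pinpoint(c,n)[:2]])
    t=np.array([-.28,0,.05,.1,.15]);print(proj(C,world(POSE,onbeam(.205+0*t,t)))[:,::-1].round(1).tolist())
W=cam('wrist');im=manip.capture('wrist');cv2.imwrite('pics/f.png',im[:,:,::-1])
print(proj(W,world(POSE,[grip(-.85),grip(-.85)+[.033,0,0],grip(-.85)-[.033,0,0]])).round(1).tolist())
E
```

```text
3.05 [0.47790546 0.16793947 0.22400562] [ 0.35478838 -0.13704329  0.27638286]
scene index_mark [(array([241.1, 302.2]), 0.57)]
scene pointer_tip [(array([220.1, 304.2]), 0.82)]
scene index_mark [(array([239.9, 303.7]), 0.52)]
scene pointer_tip [(array([219.5, 305.8]), 0.66)]
scene index_mark [(array([237.3, 303.2]), 0.59)]
scene pointer_tip [(array([217.9, 304.9]), 0.8)]
[[215.9, 304.8], [235.3, 302.6], [238.4, 302.6], [241.3, 302.8], [244.1, 303.0]]
side index_mark [(array([195.3, 228.4]), 0.49), (array([248.4, 242.6]), 0.43)]
side pointer_tip [(array([177.9, 225.3]), 0.9)]
[[180.7, 225.8], [193.0, 227.4], [195.6, 227.6], [198.2, 227.9], [201.0, 228.1]]
[[283.8, 268.2], [284.1, 211.7], [283.5, 319.3]]
```

View pics/f.png

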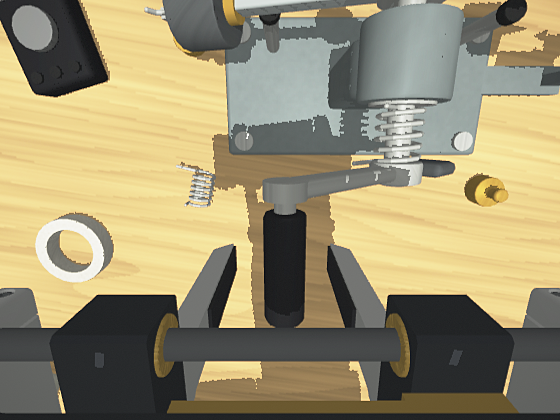

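Request:
{"api": "drive_tool", "payload": {
  "steps": [
    [0.3, [0, 0, 0], 0],
    [0, [0, 0, 0], 0],
    [0, [0, 0, 0], 0],
    [0, [0, 0, 0], 0],
    [0, [0, 0, 0], 0]
  ]
}}

```text
time: 4.2
position: [0.478, 0.168, 0.2245]
orientation: [-3.131, -0.258, 0.0]
wrist_force: [-0.4, 0.2, 0.6]
finger_gap: 0.0234
finger_force: 30.0
```

```bash
python3 - <<'E'
from h import *
s=manip.read_state();print(s['time'],s['position'],s['wrist_force'],s['finger_gap'],s['finger_force'])
im=manip.capture('scene')[:,:,::-1].copy();cv2.imwrite('pics/g.png',im)
c=cv2.resize(im[155:200,295:375],None,fx=9,fy=9,interpolation=cv2.INTER_NEAREST)
hsv=cv2.cvtColor(im,cv2.COLOR_BGR2HSV)
print('H');print(hsv[164:184:2,344:368:2,0]);print('S');print(hsv[164:184:2,344:368:2,1]);print('V');print(hsv[164:184:2,344:368:2,2])
E
```

```text
4.2 [0.47798523 0.16803221 0.22446476] [-0.41715467  0.17244671  0.58513198] 0.023366045904185204 30.000660717487335
H
[[16 16 16 16 16 16 16 16 16 16 16 16]
 [16 16 16 17 17 16 16 16 16 16 16 16]
 [16 15 18 18 18 18 17 18 17 16 16 16]
 [18 15 17 18 18 18 18 18 18 18 16 16]
 [16 16 18 18 18 18 18 18 18 17 16 16]
 [17 18 18 18 18 18 18 18 18 17 16 16]
 [16 16 17 17 18 18 18 18 18 16 16 16]
 [17 18 16 17 16 16 16 17 16 16 16 16]
 [16 16 15 18 15 16 16 16 16 16 16 16]
 [16 16 17 16 15 16 16 16 16 16 16 16]]
S
[[105 106 106 105 105 104 104 105 104 105 105 105]
 [105 105 106 119 118 110  97 105 104 106 104 104]
 [ 84  93 122 135 136 101  45 130 123 107 104 104]
 [ 31  31 120 129 131 132 134 134 136 129 104 104]
 [ 30  40 131 130 128 129 128 127 127 118 105 104]
 [ 33  52 129 131 129 130 129 126 125 112 104 105]
 [101  99  77  89 121 127 126 126 124 107 105 106]
 [ 34  35  31  30  33  51 109 111 110 106 106 106]
 [ 31  32  30  31  24  69 105 104 105 104 106 104]
 [ 30  30  32  31  24 100 106 106 105 105 105 105]]
V
[[212 211 212 213 216 216 213 207 205 206 202 199]
 [209 211 207 193 192 195 199 204 199 195 199 198]
 [198 209 136 168 172 147 130 171 179 197 196 196]
 [181 199 121 128 136 157 166 168 169 168 198 210]
 [127 122 119 126 129 128 126 122 114 117 206 205]
 [124 117 121 127 128 126 123 115 106 137 203 200]
 [184 194 135 141 126 122 119 111 103 171 200 211]
 [213 213 215 210 116 119 176 154 158 210 214 207]
 [139 135 134 124 107 125 201 206 209 205 200 196]
 [128 128 128 122 108 193 207 205 199 196 200 207]]
```

Request:
{"api": "drive_tool", "payload": {
  "steps": [
    [0, [0, 5.7, -6.0], 0],
    [0, [0, 11.8, -11.5], 0],
    [0, [0, 18.3, -16.6], 0],
    [0, [0, 25.1, -21.2], 0],
    [0, [0, 32.3, -25.2], 0],
    [0, [0, 39.8, -28.7], 0],
    [0, [0, 47.5, -31.6], 0],
    [0, [0, 55.4, -34.0], 0],
    [0, [0, 63.5, -35.7], 0],
    [0, [0, 71.7, -36.9], 0]
  ]
}}

```text
time: 5.25
position: [0.4898, 0.0968, 0.2636]
orientation: [-3.13, -0.258, -0.003]
wrist_force: [-5.5, 2.1, 16.2]
finger_gap: 0.0231
finger_force: 30.0
```

```bash
cat >> h.py <<'E'
def nutpt(q): return [.045,-.093*np.sin(q),.17+.093*np.cos(q)]
def nutc(im):  # centroid of brass nut (col,row); im RGB
    x0,y0,x1,y1=315,150,375,200
    h=cv2.cvtColor(im,cv2.COLOR_RGB2HSV)[y0:y1,x0:x1].astype(int)
    w=np.clip((h[...,1]-108)/18.,0,1)*(h[...,0]>=15)*(h[...,0]<=20)*(h[...,2]>80)
    n,l,st,_=cv2.connectedComponentsWithStats((w>.3).astype(np.uint8));b=1+np.argmax(st[1:,4])
    w=w*cv2.dilate((l==b).astype(np.uint8),np.ones((3,3)))
    yy,xx=np.mgrid[y0:y1,x0:x1];return np.array([(w*xx).sum(),(w*yy).sum()])/w.sum(),w.sum()
CS=cam('scene')
def qest(im,off):
    c,a=nutc(im);f=lambda q:proj(CS,world(POSE,nutpt(q[0])))[0]+off-c
    r=least_squares(f,[-.1]);return r.x[0],np.hypot(*r.fun),a
def leverang():
    s=manip.read_state();d=R.from_rotvec(s['orientation'])
    p=s['position']+d.apply([0,0,-.0188]);c,sn=np.cos(POSE[2]),np.sin(POSE[2])
    e=p-world(POSE,[-.12,0,.17])[0];return e@[c,sn,0],np.arctan2(-(e@[-sn,c,0]),e[2]),np.hypot(e@[-sn,c,0],e[2])
E
python3 - <<'E'
from h import *
g=cv2.imread('pics/g.png')[:,:,::-1].copy()
c,a=nutc(g);off=c-proj(CS,world(POSE,nutpt(-.28)))[0];print('off',off,a)
print('jac px/rad',(proj(CS,world(POSE,nutpt(-.1)))-proj(CS,world(POSE,nutpt(-.2))))/.1)
fs=[]
for i in range(6):
    im=manip.capture('scene');s=manip.read_state();fs.append(s['wrist_force']);print(round(s['time'],2),np.round(qest(im,off),4))
f=np.mean(fs,0);print(f,np.std(fs,0),leverang())
E
```

```text
off [0.73348871 0.50935649] 131.05555555555554
jac px/rad [[-17.638743     7.97263521]]
5.3 [-2.777000e-01  1.770000e-02  1.302778e+02]
5.35 [-2.79e-01  9.60e-03  1.31e+02]
5.4 [-2.791000e-01  1.140000e-02  1.309444e+02]
5.45 [-2.802e-01  5.100e-03  1.305e+02]
5.5 [-2.795000e-01  7.000000e-04  1.309444e+02]
5.55 [-2.782000e-01  8.500000e-03  1.303889e+02]
[-7.75566158  2.78621069 17.36091689] [0.46355226 0.63718225 0.3678    ] (np.float64(-0.00014308092892583693), np.float64(-0.0927182365688702), np.float64(0.11285771393116135))
```

Request:
{"api": "drive_tool", "payload": {
  "steps": [
    [0, [-0.6, 0, -1.5], 0],
    [0, [-1, 0, -3.0], 0],
    [0, [-1.1, 4, -3.2], 0],
    [0, [-1.1, 8, -3.4], 0],
    [0, [-1.2, 12, -3.4], 0],
    [0, [-1.2, 15, -3.4], 0],
    [0, [-1.2, 16.5, -3.4], 0]
  ]
}}

```text
time: 6.25
position: [0.4922, 0.0803, 0.2647]
orientation: [-3.131, -0.257, -0.004]
wrist_force: [10.3, 3.8, -5.5]
finger_gap: 0.0231
finger_force: 30.0
```

```bash
cat >> h.py <<'E'
OFF=np.array([.7335,.5094])
def meas(n=4,save=None):
    T=[];Q=[];F=[]
    for i in range(n):
        s0=manip.read_state();im=manip.capture('scene');T.append(s0['time']);Q.append(qest(im,OFF));F.append(s0['wrist_force'])
    Q=np.array(Q);F=np.mean(F,0);c,s=np.cos(POSE[2]),np.sin(POSE[2])
    if n>2:
        p=np.polyfit(np.array(T)-T[-1],Q[:,0],1);print('t',round(manip.read_state()['time'],2),'q at last %.4f v %.3f'%(p[1],p[0]))
    print('q',Q[:,0].round(4),'res',Q[-1,1:].round(3));x,a,r=leverang()
    print('force tester x %.1f right %.1f up %.1f'%(F[0]*c+F[1]*s,F[0]*s-F[1]*c,F[2]),'x %.1f mm a %.4f r %.1f'%(x*1e3,a,r*1e3),'right mm %.2f'%(r*np.sin(a)*1e3))
    if save: cv2.imwrite(save,im[:,:,::-1])
E
python3 -c "
from h import *
meas(4,'pics/h0.png')"
```

```text
t 6.45 q at last -0.2798 v -0.002
q [-0.2794 -0.2799 -0.2796 -0.2798] res [5.00000e-03 1.30333e+02]
force tester x 11.1 right -2.0 up -5.4 x -0.4 mm a 0.0541 r 113.6 right mm 6.14
```

Request:
{"api": "drive_tool", "payload": {
  "steps": [
    [0, [0.4, 1, 0.5], 0],
    [0, [0.7, 3, 1.0], 0],
    [0, [0.7, 5, 1.2], 0],
    [0, [0.7, 7, 1.4], 0],
    [0, [0.7, 9, 1.6], 0],
    [0, [0.7, 11, 1.9], 0],
    [0, [0.7, 13, 2.3], 0],
    [0, [0.7, 15, 2.6], 0],
    [0, [0.7, 16.3, 2.9], 0]
  ]
}}

```text
time: 7.35
position: [0.495, 0.0643, 0.2627]
orientation: [3.131, 0.257, 0.003]
wrist_force: [1.0, 2.1, 7.4]
finger_gap: 0.0234
finger_force: 30.0
```

```bash
python3 -c "
from h import *
meas(4,'pics/h1.png')"
```

```text
t 7.55 q at last -0.2796 v -0.004
q [-0.2795 -0.2791 -0.2778 -0.2806] res [5.00000e-03 1.30667e+02]
force tester x 2.6 right -1.4 up 7.1 x -0.3 mm a 0.1992 r 113.7 right mm 22.50
```

Request:
{"api": "drive_tool", "payload": {
  "steps": [
    [0, [-0.1, 1.5, -0.3], 0],
    [0, [-0.2, 3, -0.1], 0],
    [0, [-0.2, 4.5, 0.2], 0],
    [0, [-0.2, 6, 0.5], 0],
    [0, [-0.2, 7.5, 0.9], 0],
    [0, [-0.2, 9, 1.3], 0],
    [0, [-0.2, 10.6, 1.8], 0]
  ]
}}

```text
time: 8.25
position: [0.4966, 0.0541, 0.2603]
orientation: [-3.131, -0.257, -0.002]
wrist_force: [5.3, 3.8, 2.1]
finger_gap: 0.0233
finger_force: 30.0
```

```bash
python3 -c "
from h import *
meas(4,'pics/h2.png')"
```

```text
t 8.45 q at last -0.2792 v 0.002
q [-0.2798 -0.2792 -0.279  -0.2795] res [1.00000e-03 1.30556e+02]
force tester x 5.8 right -2.1 up 1.9 x -0.3 mm a 0.2931 r 114.0 right mm 32.93
```

Request:
{"api": "drive_tool", "payload": {
  "steps": [
    [0, [0, 1.4, 0.4], 0],
    [0, [0.2, 2.8, 0.9], 0],
    [0, [0.3, 4.2, 1.4], 0],
    [0, [0.3, 5.6, 1.9], 0],
    [0, [0.3, 7, 2.4], 0],
    [0, [0.3, 8.3, 2.9], 0]
  ]
}}

```text
time: 9.05
position: [0.498, 0.0459, 0.2575]
orientation: [3.131, 0.257, 0.001]
wrist_force: [3.4, 1.8, 5.4]
finger_gap: 0.023
finger_force: 30.0
```

```bash
python3 -c "
from h import *
meas(5,'pics/h3.png')"
```

```text
t 9.3 q at last -0.2790 v 0.002
q [-0.2795 -0.2787 -0.2798 -0.2795 -0.2786] res [2.60000e-02 1.30333e+02]
force tester x 3.9 right -1.0 up 5.3 x -0.3 mm a 0.3696 r 114.0 right mm 41.19
```

Request:
{"api": "drive_tool", "payload": {
  "steps": [
    [0, [0, 1.3, 0.3], 0],
    [0, [0, 2.6, 0.8], 0],
    [0, [0, 3.9, 1.3], 0],
    [0, [0, 5.2, 1.8], 0],
    [0, [0, 6.6, 2.4], 0],
    [0, [0, 8.0, 3.0], 0]
  ]
}}

```text
time: 9.9
position: [0.4992, 0.0381, 0.2542]
orientation: [3.131, 0.258, 0.001]
wrist_force: [4.3, 1.8, 4.8]
finger_gap: 0.0232
finger_force: 30.0
```

```bash
python3 -c "
from h import *
meas(5,'pics/h4.png')"
```

```text
t 10.15 q at last -0.2809 v -0.009
q [-0.2786 -0.2805 -0.2789 -0.2811 -0.2807] res [1.30000e-02 1.30444e+02]
force tester x 4.9 right -0.7 up 4.7 x -0.3 mm a 0.4447 r 114.1 right mm 49.08
```

Request:
{"api": "drive_tool", "payload": {
  "steps": [
    [0, [0, 1.2, 0.4], 0],
    [0, [0, 2.4, 0.9], 0],
    [0, [0, 3.6, 1.5], 0],
    [0, [0, 4.8, 2.1], 0],
    [0, [0, 6.0, 2.7], 0],
    [0, [0, 6.8, 3.1], 0]
  ]
}}

```text
time: 10.75
position: [0.5003, 0.0316, 0.2508]
orientation: [-3.131, -0.258, -0.0]
wrist_force: [5.7, 2.8, 2.6]
finger_gap: 0.0235
finger_force: 30.0
```

```bash
python3 -c "
from h import *
meas(5,'pics/h5.png')"
```

```text
t 11.0 q at last -0.2702 v 0.045
q [-0.2791 -0.2772 -0.2734 -0.2735 -0.2698] res [3.10000e-02 1.32944e+02]
force tester x 5.9 right -1.7 up 3.0 x -0.3 mm a 0.5095 r 114.2 right mm 55.69
```

Request:
{"api": "drive_tool", "payload": {
  "steps": [
    [0, [-0.2, -1.0, -0.5], 0],
    [0, [-0.3, -2.0, -1.1], 0],
    [0, [-0.3, -2.0, -1.1], 0],
    [0, [-0.3, -2.0, -1.1], 0],
    [0, [-0.3, -2.0, -1.1], 0]
  ]
}}

```text
time: 11.5
position: [0.4999, 0.0337, 0.252]
orientation: [-3.131, -0.258, -0.001]
wrist_force: [8.3, 4.2, 1.5]
finger_gap: 0.0235
finger_force: 30.0
```

```bash
python3 -c "
from h import *
meas(5,'pics/h6.png')"
```

```text
t 11.75 q at last -0.2376 v 0.020
q [-0.2409 -0.2408 -0.2406 -0.2387 -0.237 ] res [5.40000e-02 1.35333e+02]
force tester x 8.7 right -2.2 up 2.0 x -0.3 mm a 0.4893 r 114.2 right mm 53.66
```

Request:
{"api": "drive_tool", "payload": {
  "steps": [
    [0, [-0.2, 1.0, 0.5], 0],
    [0, [-0.4, 1.0, 0.5], 0],
    [0, [-0.4, 1.0, 0.5], 0],
    [0, [-0.4, 1.0, 0.5], 0],
    [0, [-0.4, 1.0, 0.5], 0]
  ]
}}

```text
time: 12.25
position: [0.5, 0.0327, 0.2515]
orientation: [-3.13, -0.258, -0.003]
wrist_force: [11.6, 4.9, 1.4]
finger_gap: 0.0231
finger_force: 30.0
```

```bash
python3 -c "
from h import *
meas(5,'pics/h7.png')"
```

```text
t 12.5 q at last -0.2408 v -0.025
q [-0.2356 -0.2378 -0.2373 -0.2396 -0.241 ] res [3.10000e-02 1.35389e+02]
force tester x 12.0 right -3.1 up 0.8 x -0.4 mm a 0.4983 r 114.2 right mm 54.57
```

Request:
{"api": "drive_tool", "payload": {
  "steps": [
    [0, [0.4, 2.0, 1.0], 0],
    [0, [0.8, 3.9, 2.1], 0],
    [0, [0.8, 3.9, 2.1], 0],
    [0, [0.8, 3.9, 2.1], 0],
    [0, [0.8, 3.9, 2.1], 0],
    [0, [0.8, 3.9, 2.1], 0]
  ]
}}

```text
time: 13.1
position: [0.5007, 0.0289, 0.2493]
orientation: [-3.131, -0.258, 0.0]
wrist_force: [4.7, 3.4, 2.6]
finger_gap: 0.0228
finger_force: 30.0
```

```bash
python3 -c "
from h import *
meas(5,'pics/h8.png')"
```

```text
t 13.35 q at last -0.2030 v 0.093
q [-0.2213 -0.2173 -0.2119 -0.208  -0.2027] res [4.60000e-02 1.38222e+02]
force tester x 5.5 right -2.4 up 2.4 x -0.3 mm a 0.5381 r 114.2 right mm 58.53
```

```bash
cat > fit.py <<'E'
from h import least_squares,np
# lever trajectory (t, right mm) and observations (t,q)
TR=[(10.15,49.08),(10.65,54.9),(10.75,55.69),(11.0,55.69),(11.2,53.66),(11.75,53.66),(11.85,54.57),(12.5,54.57),(12.7,58.53),(13.35,58.53)]
def ob(t0,qs): return [(t0+.05*i,q) for i,q in enumerate(qs)]
OB=ob(9.9,[-.2786,-.2805,-.2789,-.2811,-.2807])+ob(10.75,[-.2791,-.2772,-.2734,-.2735,-.2698])+ob(11.5,[-.2409,-.2408,-.2406,-.2387,-.237])+ob(12.25,[-.2356,-.2378,-.2373,-.2396,-.241])+ob(13.1,[-.2213,-.2173,-.2119,-.208,-.2027])
def sim(p,TR,t0,q,v,t1,dt=.01):
    E,g,c,lag=p;tt=np.array([x[0] for x in TR]);yy=np.arcsin(np.array([x[1] for x in TR])/110)
    ts=np.arange(t0,t1+1e-9,dt);out=[(t0,q,v)]
    A=np.interp(ts-lag,tt,yy)
    for i in range(1,len(ts)):
        al=c*(A[i]-E+g*q)-.14*v;v+=al*dt;q+=v*dt
        if q<-.28:q=-.28;v=max(v,0)
        out.append((ts[i],q,v))
    return np.array(out)
def fit(TR=TR,OB=OB):
    o=np.array(OB);T0=10.0
    def f(p):
        s=sim(p,TR,T0,-.28,0.,o[-1,0]+.02)
        w=np.exp((o[:,0]-o[-1,0])/3.)+.3
        return np.r_[(np.interp(o[:,0],s[:,0],s[:,1])-o[:,1])/.0015*w,(p[1]-.04)/.12,(p[2]-5.68)/.7,(p[3]-.04)/.03]
    best=min((least_squares(f,[E,.04,5.7,.04]) for E in(.47,.5,.52,.54)),key=lambda r:r.cost)
    p=best.x;s=sim(p,TR,T0,-.28,0.,o[-1,0]+.05);print('p',p.round(4),'cost',round(best.cost,1),'resid',(np.interp(o[:,0],s[:,0],s[:,1])-o[:,1]).round(4)[-15:]);print('state',s[-1].round(4));return p,s[-1]
if __name__=='__main__': fit()
E
python3 fit.py
```

```text
p [ 0.6303 -0.4425  6.1518 -0.0073] cost 14.1 resid [-0.0019 -0.0003  0.001   0.0003 -0.0004 -0.0011  0.0005 -0.0007  0.0009
  0.0014 -0.0011 -0.0005 -0.0008  0.0007  0.0011]
state [13.35   -0.1956  0.1216]
```

Request:
{"api": "drive_tool", "payload": {
  "steps": [
    [0, [0.2, 0, -0.2], 0],
    [0, [0.3, 0, -0.3], 0],
    [0, [0.3, 0, -0.3], 0],
    [0, [0.3, 0, -0.3], 0]
  ]
}}

```text
time: 13.75
position: [0.5008, 0.029, 0.2494]
orientation: [-3.131, -0.258, 0.002]
wrist_force: [2.8, 4.0, -0.1]
finger_gap: 0.0235
finger_force: 30.0
```

```bash
python3 -c "
from h import *
meas(4,'pics/h9.png')
print([(np.round(e['at'],1),e['conf']) for e in manip.pinpoint('scene','pointer_tip')[:2]])"
sed -i 's/^def sim/TR+=[(13.75,58.53)]\ndef sim/' fit.py
```

```text
t 13.95 q at last -0.1234 v 0.145
q [-0.1457 -0.1365 -0.1325 -0.1228] res [1.03000e-01 1.42278e+02]
force tester x 3.2 right -3.8 up -0.7 x -0.2 mm a 0.5368 r 114.3 right mm 58.43
[(array([230.8, 307.3]), 0.75), (array([163.1, 289.6]), 0.27)]
```

```bash
cat >> log.py <<'E'
E
sed -i 's/^def sim/OB+=ob(13.75,[-.1457,-.1365,-.1325,-.1228]);TR+=[(14.0,58.43)]\ndef sim/' fit.py
cat >> fit.py <<'E'
E
python3 - <<'E'
from fit import *
p,s=fit()
from plant import manip;t=manip.read_state()['time'];print(t)
for g in (0,-.15,-.3):
    o=np.array(OB)
    def f(z): 
        s=sim([z[0],g,z[1],z[2]],TR,10.,-.28,0.,14.0);return np.r_[(np.interp(o[:,0],s[:,0],s[:,1])-o[:,1])/.002,(z[1]-5.68)/.7,(z[2]-.04)/.03]
    r=min((least_squares(f,[E,5.7,.04]) for E in(.5,.52,.54,.56)),key=lambda r:r.cost);print(g,r.x.round(3),r.cost,sim([r.x[0],g,r.x[1],r.x[2]],TR,10.,-.28,0.,14.0)[-1].round(3))
E
```

```text
p [ 6.2950e-01 -4.3920e-01  6.1449e+00 -2.0000e-03] cost 17.4 resid [-0.0006 -0.001   0.0007 -0.0005  0.0011  0.0017 -0.0012 -0.0006 -0.001
  0.0005  0.0009  0.0021 -0.0007  0.0015 -0.0022]
state [13.95   -0.1192  0.1131]
14.0
0 [ 0.506  1.564 -0.035] 570.8119140112686 [14.    -0.112  0.14 ]
-0.15 [0.554 4.455 0.22 ] 418.41923128172766 [14.    -0.096  0.187]
-0.3 [0.594 6.236 0.162] 118.31553902426124 [14.    -0.101  0.159]
```

Request:
{"api": "drive_tool", "payload": {
  "steps": [
    [0, [0, 0, 0.1], 0],
    [0, [0, 0, 0.1], 0],
    [0, [0, 0, 0.1], 0],
    [0, [0, 0, 0.1], 0]
  ]
}}

```text
time: 14.4
position: [0.5008, 0.0289, 0.2494]
orientation: [-3.131, -0.258, 0.001]
wrist_force: [1.2, 5.6, -3.2]
finger_gap: 0.0232
finger_force: 30.0
```

```bash
python3 -c "
from h import *
meas(5,'pics/h10.png')
"
```

```text
t 14.65 q at last -0.0558 v 0.054
q [-0.0665 -0.0639 -0.0613 -0.0597 -0.055 ] res [1.150e-01 1.515e+02]
force tester x 2.3 right -4.5 up -2.5 x -0.2 mm a 0.5369 r 114.3 right mm 58.47
```

```bash
python3 - <<'E'
from h import *
im=cv2.imread('pics/h10.png');x0,y0,S=290,150,9
c=cv2.resize(im[y0:y0+66,x0:x0+40],None,fx=S,fy=S,interpolation=cv2.INTER_CUBIC)
y0=190
c=cv2.resize(im[y0:y0+66,x0:x0+40],None,fx=S,fy=S,interpolation=cv2.INTER_CUBIC)
for k in range(-7,8):
    u,v=(proj(cam('scene'),world(POSE,onbeam(np.array([.205]),np.array([k*.05]))))[0]-[x0,y0]+.5)*S
    cv2.circle(c,(int(u),int(v)),2 if k else 4,(0,0,255),-1)
n=cv2.resize(im[150:216,325:373],None,fx=9,fy=9,interpolation=cv2.INTER_NEAREST)
cc,_=nutc(im[:,:,::-1].copy());cv2.circle(n,tuple(((cc-[325,150]+.5)*9).astype(int)),3,(0,0,255),-1)
cv2.imwrite('pics/v7.png',np.hstack([c,n]))
E
```

```text
(no output)
```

View pics/v7.png

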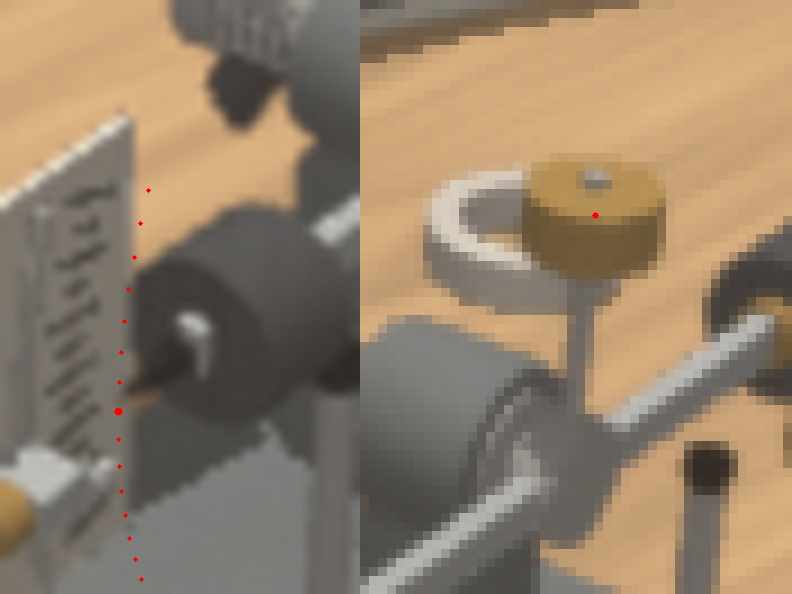

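```bash
cat >> h.py <<'E'
def ptr(im,lo=-.4,hi=.3):  # darkest arc angle near pointer tip, gray profile
    g=cv2.cvtColor(im,cv2.COLOR_RGB2GRAY);t=np.linspace(lo,hi,281);out=[]
    for r in (.188,.192,.196,.200):
        uv=proj(CS,world(POSE,onbeam(r+0*t,t))).astype(np.float32)
        p=cv2.remap(g,uv[:,:1],uv[:,1:],cv2.INTER_CUBIC).ravel().astype(float)
        i=p.argmin();w=np.clip(p[i]+25-p,0,None)*(abs(t-t[i])<.05);out+= [round((w*t).sum()/w.sum(),3),int(p[i])]
    return out
E
python3 - <<'E'
from h import *
for i in [0,5,6,7,8,9,10]:
    im=cv2.imread(f'pics/h{i}.png')[:,:,::-1].copy();print(i,round(qest(im,OFF)[0],4),ptr(im))
E
```

```text
0 -0.2798 [np.float64(-0.267), 46, np.float64(-0.267), 47, np.float64(-0.278), 55, np.float64(-0.36), 68]
5 -0.2698 [np.float64(-0.26), 44, np.float64(-0.256), 43, np.float64(-0.268), 49, np.float64(-0.363), 69]
6 -0.237 [np.float64(-0.222), 44, np.float64(-0.225), 45, np.float64(-0.238), 53, np.float64(-0.336), 68]
7 -0.241 [np.float64(-0.223), 44, np.float64(-0.226), 45, np.float64(-0.238), 52, np.float64(-0.304), 67]
8 -0.2027 [np.float64(-0.184), 43, np.float64(-0.193), 46, np.float64(-0.204), 56, np.float64(-0.305), 67]
9 -0.1228 [np.float64(-0.103), 44, np.float64(-0.112), 46, np.float64(-0.113), 52, np.float64(-0.238), 64]
10 -0.055 [np.float64(-0.025), 44, np.float64(-0.033), 50, np.float64(-0.159), 59, np.float64(-0.186), 66]
```

```bash
sed -i 's/^def sim/OB+=ob(14.4,[-.0665,-.0639,-.0613,-.0597,-.055]);TR+=[(14.65,58.47)]\nOB=[(t,-.28+1.055*(q+.28)) for t,q in OB]\ndef sim/' fit.py
cat > plan.py <<'E'
from fit import *
def local(T0,now):   # fit only after T0, free start state
    o=np.array([x for x in OB if x[0]>T0-.01])
    def f(z):
        s=sim(z[:4],TR,T0,z[4],z[5],o[-1,0]+.02)
        return np.r_[(np.interp(o[:,0],s[:,0],s[:,1])-o[:,1])/.002,(z[1]-.0)/.3,(z[2]-5.68)/.7,(z[3]-.04)/.03]
    r=min((least_squares(f,[E,g,5.7,.04,o[0,1],.05]) for E in(.5,.55,.6) for g in (0,-.3)),key=lambda r:r.cost)
    s=sim(r.x[:4],TR,T0,r.x[4],r.x[5],now);print('local',r.x.round(3),r.cost.round(1),'state',s[-1].round(4),'res',r.fun[:-3][-8:].round(1)); return r.x[:4],s[-1]
E
python3 - <<'E'
from plan import *
fit();local(11.5,14.65);local(12.25,14.65);local(13.1,14.65)
E
```

```text
p [ 0.6081 -0.3578  6.5124  0.0705] cost 40.1 resid [ 0.0044 -0.0015 -0.0011 -0.0018 -0.0005 -0.0003  0.0029  0.0007  0.0038
  0.0009 -0.0011 -0.0003 -0.      0.0008 -0.0022]
state [14.65   -0.0433  0.0249]
local [ 0.608 -0.361  5.639  0.031 -0.239  0.027] 4.7 state [14.65   -0.0408  0.0409] res [-0.5  1.  -0.6 -0.9 -0.2  0.2  0.9 -0.2]
local [ 0.61  -0.376  5.418  0.031 -0.235 -0.009] 4.2 state [14.65   -0.0409  0.0407] res [-0.5  1.  -0.6 -0.9 -0.2  0.2  0.9 -0.2]
local [ 0.611 -0.388  5.825  0.04  -0.218  0.079] 2.6 state [14.65   -0.0414  0.0352] res [-0.6  0.9 -0.6 -0.7 -0.1  0.2  0.9 -0.4]
```

```bash
cat >> plan.py <<'E'
def plan(p,st,qT,T,y0,n):
    E,g,c,lag=p;t,q,v=st
    A=np.array([[T**3,T**4,T**5],[3*T**2,4*T**3,5*T**4],[6*T,12*T**2,20*T**3]])
    k=np.linalg.solve(A,[qT-q-v*T,-v,0]);P=np.polynomial.Polynomial([q,v,0,*k]);a0=np.arcsin(y0/110)
    for i in range(1,n+1):
        tt=min(.1*i+lag-.05*0,T);a=E-g*P(tt)+(P.deriv(2)(tt)+.14*P.deriv()(tt))/c
        if .1*i+lag>T:a=E-g*qT
        print(i,'a %.3f y %.1f z %.1f'%(a,110*np.sin(a)-y0,110*(np.cos(a0)-np.cos(a))),'qref %.3f'%P(min(.1*i,T)))
E
python3 - <<'E'
from plan import *
p,s=local(11.5,14.65);plan(p,s,.08,1.4,58.47,14)
E
```

```text
local [ 0.608 -0.361  5.639  0.031 -0.239  0.027] 4.7 state [14.65   -0.0408  0.0409] res [-0.5  1.  -0.6 -0.9 -0.2  0.2  0.9 -0.2]
1 a 0.628 y 6.2 z 4.2 qref -0.036
2 a 0.641 y 7.3 z 5.0 qref -0.031
3 a 0.645 y 7.7 z 5.3 qref -0.023
4 a 0.642 y 7.4 z 5.1 qref -0.012
5 a 0.634 y 6.7 z 4.5 qref 0.000
6 a 0.622 y 5.7 z 3.8 qref 0.014
7 a 0.610 y 4.5 z 3.0 qref 0.029
8 a 0.598 y 3.4 z 2.2 qref 0.043
9 a 0.588 y 2.5 z 1.6 qref 0.055
10 a 0.582 y 2.0 z 1.3 qref 0.066
11 a 0.583 y 2.1 z 1.4 qref 0.073
12 a 0.593 y 3.0 z 1.9 qref 0.078
13 a 0.614 y 4.9 z 3.3 qref 0.080
14 a 0.636 y 6.9 z 4.7 qref 0.080
```

Request:
{"api": "drive_tool", "payload": {
  "steps": [
    [0, [0, 6.2, 4.0], 0],
    [0, [0, 7.3, 4.8], 0],
    [0, [0, 7.7, 5.1], 0],
    [0, [0, 7.4, 4.9], 0],
    [0, [0, 6.7, 4.3], 0],
    [0, [0, 5.7, 3.6], 0],
    [0, [0, 4.5, 2.8], 0],
    [0, [0, 3.4, 2.0], 0],
    [0, [0, 2.3, 1.3], 0]
  ]
}}

```text
time: 15.55
position: [0.5012, 0.0269, 0.2482]
orientation: [-3.131, -0.258, 0.001]
wrist_force: [1.4, 5.3, -4.1]
finger_gap: 0.0233
finger_force: 30.0
```

```bash
cat >> h.py <<'E'
def m2(n,tag):
    meas(n,f'pics/{tag}.png');im=cv2.imread(f'pics/{tag}.png')[:,:,::-1].copy();q=qest(im,OFF)[0]
    print('nut corrected %.4f'%(-.28+1.055*(q+.28)),'ptr-.013',[round(float(x)-.013,3) for x in ptr(im)[:4:2]])
E
python3 -c "
from h import *
m2(4,'i1')"
```

```text
t 15.75 q at last 0.1452 v 0.244
q [0.11   0.1196 0.1314 0.1467] res [6.00000e-03 1.63667e+02]
force tester x 2.1 right -5.1 up -4.0 x -0.2 mm a 0.5580 r 114.3 right mm 60.54
nut corrected 0.1702 ptr-.013 [0.17, 0.162]
```

```bash
cat >> fit.py <<'E'
def addo(t0,qs): OB.extend((t0+.05*i,-.28+1.055*(q+.28)) for i,q in enumerate(qs))
def addr(t0,y0,ys): TR.extend((t0+.1*(i+1),y0+y) for i,y in enumerate(ys))
addr(14.65,58.47,[6.2,7.3,7.7,7.4,6.7,5.7,4.5,3.4,2.1]);TR.append((15.75,60.54));addo(15.55,[.11,.1196,.1314,.1467])
E
python3 - <<'E'
from plan import *
for T in (11.5,12.25,13.1,13.75,14.4):local(T,15.75)
E
```

```text
local [ 0.592 -0.26   6.068 -0.131 -0.242  0.049] 57.5 state [15.75    0.1641  0.0983] res [ 0.1  1.1  2.4  2.2  3.5  2.2 -0.6 -5.7]
local [ 0.589 -0.224  8.298 -0.011 -0.238  0.029] 25.5 state [15.75    0.1718  0.1539] res [-0.2  0.5  1.4  0.6  1.2  1.6  0.3 -3.2]
local [ 0.581 -0.152  6.601  0.037 -0.22   0.114] 9.1 state [15.75    0.1791  0.2259] res [-0.8  0.1  1.4  0.9 -0.5  0.9  0.8 -1.3]
local [ 0.578 -0.032  6.106  0.011 -0.138  0.157] 4.9 state [15.75   0.183  0.268] res [-0.5  0.2  1.2  0.5 -1.4  0.4  1.  -0.3]
local [ 0.569 -0.21   5.641  0.034 -0.055  0.059] 2.0 state [15.75    0.1813  0.245 ] res [-0.1  0.   0.7 -0.3 -1.   0.6  1.  -0.7]
```

Request:
{"api": "drive_tool", "payload": {
  "steps": [
    [0, [0, -14.7, -8.0], 0],
    [0, [0, -24.9, -11.8], 0],
    [0, [0, -21.8, -10.7], 0],
    [0, [0, -7.8, -4.3], 0],
    [0, [0, -0.3, 0.4], 0]
  ]
}}

```text
time: 16.25
position: [0.5012, 0.0268, 0.2481]
orientation: [3.131, 0.258, -0.0]
wrist_force: [-0.4, 3.2, -1.2]
finger_gap: 0.0232
finger_force: 30.0
```

```bash
python3 -c "
from h import *
m2(4,'i2')"
```

```text
t 16.45 q at last 0.1012 v -0.238
q [0.1376 0.1239 0.1128 0.1017] res [3.30000e-02 1.62389e+02]
force tester x -0.0 right -3.3 up -1.4 x -0.1 mm a 0.5571 r 114.3 right mm 60.44
nut corrected 0.1227 ptr-.013 [0.126, 0.122]
```

```bash
cat >> fit.py <<'E'
addr(15.75,60.54,[-14.7,-24.9,-21.8,-7.8,-.1]);TR.append((16.45,60.44));addo(16.25,[.1376,.1239,.1128,.1017])
E
python3 - <<'E'
from plan import *
for T in (13.1,13.75,14.4,15.55):
    p,s=local(T,16.45);x=sim(p,TR,15.75,.182,.25,16.3);print('peak',x[:,1].max().round(3))
print()
plan(p,s,.08,1.2,60.44,12)
p,s=local(14.4,16.45);plan(p,s,.08,1.2,60.44,12)
E
```

```text
local [ 0.58  -0.14   5.8    0.014 -0.221  0.119] 11.0 state [16.45    0.1075 -0.2719] res [-0.1  0.9  0.7 -1.6  0.1  0.8  0.  -0.8]
peak 0.219
local [ 0.581 -0.071  6.484 -0.008 -0.138  0.157] 6.0 state [16.45    0.1089 -0.2575] res [-0.8  0.6  0.8 -1.  -0.2  0.7  0.1 -0.4]
peak 0.214
local [ 0.572 -0.199  5.734  0.    -0.055  0.06 ] 3.4 state [16.45    0.1081 -0.2672] res [-0.6  0.8  0.8 -1.2 -0.   0.8  0.1 -0.7]
peak 0.216
local [ 5.900e-01 -7.900e-02  5.839e+00  4.000e-03  1.310e-01  2.570e-01] 3.0 state [16.45   0.108 -0.269] res [-0.4  0.8  0.7 -1.4 -0.1  0.8  0.1 -0.6]
peak 0.217

1 a 0.671 y 8.0 z 5.8 qref 0.082
2 a 0.712 y 11.4 z 8.6 qref 0.060
3 a 0.724 y 12.4 z 9.5 qref 0.046
4 a 0.713 y 11.6 z 8.7 qref 0.038
5 a 0.687 y 9.4 z 6.9 qref 0.038
6 a 0.652 y 6.3 z 4.5 qref 0.044
7 a 0.613 y 2.8 z 1.9 qref 0.052
8 a 0.577 y -0.4 z -0.3 qref 0.062
9 a 0.551 y -2.9 z -1.8 qref 0.071
10 a 0.541 y -3.8 z -2.4 qref 0.077
11 a 0.555 y -2.5 z -1.6 qref 0.080
12 a 0.597 y 1.4 z 0.9 qref 0.080
local [ 0.572 -0.199  5.734  0.    -0.055  0.06 ] 3.4 state [16.45    0.1081 -0.2672] res [-0.6  0.8  0.8 -1.2 -0.   0.8  0.1 -0.7]
1 a 0.662 y 7.1 z 5.1 qref 0.082
2 a 0.701 y 10.5 z 7.8 qref 0.061
3 a 0.712 y 11.4 z 8.6 qref 0.046
4 a 0.702 y 10.6 z 7.9 qref 0.039
5 a 0.676 y 8.4 z 6.1 qref 0.039
6 a 0.641 y 5.3 z 3.7 qref 0.044
7 a 0.602 y 1.9 z 1.3 qref 0.053
8 a 0.567 y -1.4 z -0.9 qref 0.062
9 a 0.541 y -3.8 z -2.4 qref 0.071
10 a 0.532 y -4.7 z -2.9 qref 0.077
11 a 0.545 y -3.4 z -2.2 qref 0.080
12 a 0.588 y 0.6 z 0.4 qref 0.080
```

Request:
{"api": "drive_tool", "payload": {
  "steps": [
    [0, [0, 7.6, 5.4], 0],
    [0, [0, 11, 8.2], 0],
    [0, [0, 12, 9.0], 0],
    [0, [0, 11, 8.2], 0],
    [0, [0, 8.9, 6.5], 0],
    [0, [0, 5.8, 4.1], 0],
    [0, [0, 2.0, 1.3], 0]
  ]
}}

```text
time: 17.15
position: [0.5016, 0.0253, 0.2471]
orientation: [-3.131, -0.258, 0.0]
wrist_force: [-4.5, 1.7, 0.6]
finger_gap: 0.0233
finger_force: 30.0
```

```bash
python3 -c "
from h import *
m2(3,'i3')"
```

```text
t 17.3 q at last 0.0921 v 0.181
q [0.0745 0.0821 0.0926] res [6.50000e-02 1.63111e+02]
force tester x -5.3 right -1.8 up 1.9 x -0.1 mm a 0.5747 r 114.2 right mm 62.09
nut corrected 0.1130 ptr-.013 [0.119, 0.113]
```

```bash
cat >> fit.py <<'E'
addr(16.45,60.44,[7.6,11,12,11,8.9,5.8,1.8]);TR.append((17.3,62.09));addo(17.15,[.0745,.0821,.0926])
E
cat >> plan.py <<'E'
def loose(T0,now,g0=-.1,sg=.15,pr=1):
    o=np.array([x for x in OB if x[0]>T0-.01])
    def f(z):
        s=sim(z[:4],TR,T0,z[4],z[5],o[-1,0]+.02)
        return np.r_[(np.interp(o[:,0],s[:,0],s[:,1])-o[:,1])/.002,(z[1]-g0)/sg,(z[2]-6.5)/2,(z[3]-.02)/.03]
    r=min((least_squares(f,[E,g,c,.02,o[0,1],.05]) for E in(.54,.58) for g in (0.1,-.3) for c in (5.,8.)),key=lambda r:r.cost)
    s=sim(r.x[:4],TR,T0,r.x[4],r.x[5],now)
    if pr:print('loose',r.x.round(3),r.cost.round(1),'state',s[-1].round(4),'res',r.fun[:-3][-11:].round(1)); return r.x[:4],s[-1]
E
python3 - <<'E'
from plan import *
for T in (13.1,13.75,14.4,15.55,16.25):
    p,s=loose(T,17.3,0,.3)
E
```

```text
loose [ 0.579 -0.118  5.306 -0.033 -0.222  0.133] 23.2 state [17.3     0.114   0.1147] res [ 0.3  1.2  0.7 -1.6 -1.8  0.3  0.9  1.5  1.5  0.3 -2.4]
loose [ 0.581 -0.05   6.877 -0.011 -0.138  0.167] 4.5 state [17.3     0.1213  0.186 ] res [-1.1  0.5  0.9 -0.6 -0.   0.7  0.  -0.6  0.1  0.5 -0.5]
loose [ 0.579 -0.075  6.731 -0.014 -0.055  0.071] 3.3 state [17.3     0.1209  0.1815] res [-1.2  0.5  1.  -0.5 -0.1  0.7  0.1 -0.5  0.2  0.5 -0.6]
loose [ 5.82e-01 -2.40e-02  6.90e+00 -1.00e-03  1.30e-01  2.54e-01] 2.2 state [17.3     0.1221  0.1944] res [-0.5  0.7  0.8 -1.1 -0.1  0.7  0.  -0.6 -0.1  0.5 -0.3]
loose [ 0.579  0.028  6.227  0.02   0.16  -0.257] 0.4 state [17.3     0.1227  0.2039] res [-0.3  0.5  0.1 -0.2 -0.2  0.5 -0.2]
```

```bash
python3 - <<'E'
from plan import *
p,s=loose(13.75,17.3);plan(p,s,.08,1.0,62.09,10)
E
```

```text
loose [ 0.581 -0.05   6.868 -0.011 -0.138  0.167] 4.5 state [17.3     0.1213  0.1856] res [-1.1  0.5  0.9 -0.6 -0.1  0.7  0.  -0.6  0.1  0.5 -0.5]
1 a 0.500 y -9.4 z -5.7 qref 0.139
2 a 0.453 y -13.9 z -8.1 qref 0.149
3 a 0.453 y -13.9 z -8.1 qref 0.151
4 a 0.486 y -10.7 z -6.5 qref 0.143
5 a 0.538 y -5.8 z -3.7 qref 0.130
6 a 0.595 y -0.5 z -0.3 qref 0.113
7 a 0.643 y 3.9 z 2.8 qref 0.098
8 a 0.669 y 6.2 z 4.5 qref 0.086
9 a 0.658 y 5.2 z 3.8 qref 0.081
10 a 0.596 y -0.4 z -0.3 qref 0.080
```

Request:
{"api": "drive_tool", "payload": {
  "steps": [
    [0, [0, -9.4, -5.7], 0],
    [0, [0.2, -13.9, -8.1], 0],
    [0, [0.3, -13.9, -8.1], 0],
    [0, [0.3, -10.7, -6.5], 0],
    [0, [0.3, -5.8, -3.7], 0],
    [0, [0.3, -0.5, -0.3], 0],
    [0, [0.3, 3.9, 2.8], 0],
    [0, [0.3, 6.2, 4.5], 0],
    [0, [0.3, 5.2, 3.8], 0],
    [0, [0.3, -1.2, -0.8], 0]
  ]
}}

```text
time: 18.3
position: [0.5014, 0.0261, 0.2476]
orientation: [3.131, 0.257, -0.002]
wrist_force: [-5.6, 1.4, 0.8]
finger_gap: 0.0232
finger_force: 30.0
```

```bash
python3 -c "
from h import *
m2(4,'i4')"
```

```text
t 18.5 q at last 0.0600 v 0.001
q [0.06   0.0599 0.0594 0.0603] res [  0.167 160.222]
force tester x -7.3 right -1.3 up 2.3 x 0.0 mm a 0.5610 r 114.2 right mm 60.77
nut corrected 0.0790 ptr-.013 [0.08, 0.084]
```

```bash
python3 - <<'E'
from h import *
im=cv2.imread('pics/i4.png');x0,y0,S=285,222,16
c=cv2.resize(im[y0:y0+35,x0:x0+48],None,fx=S,fy=S,interpolation=cv2.INTER_CUBIC)
for k in range(-2,6):
    u,v=(proj(cam('scene'),world(POSE,onbeam(np.array([.205]),np.array([k*.05+.013]))))[0]-[x0,y0]+.5)*S
    cv2.circle(c,(int(u),int(v)),2 if k else 4,(0,0,255),-1)
cv2.imwrite('pics/v8.png',c)
E
```

```text
(no output)
```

View pics/v8.png

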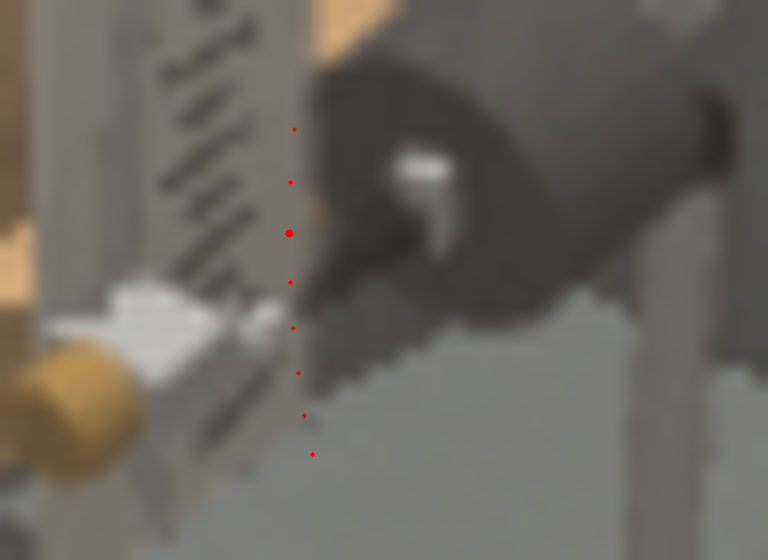

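Request:
{"api": "drive_tool", "payload": {
  "steps": [
    [0, [-0.2, 0, 0], 0],
    [0, [-0.3, 0, 0], 0],
    [0, [-0.3, 0, 0], 0],
    [0, [-0.3, 0, 0], 0],
    [0, [-0.3, 0, 0], 0]
  ]
}}

```text
time: 19.0
position: [0.5013, 0.0266, 0.2479]
orientation: [-3.131, -0.258, 0.0]
wrist_force: [-5.1, -0.0, 2.8]
finger_gap: 0.0234
finger_force: 30.0
```

```bash
cat >> fit.py <<'E'
addr(17.3,62.09,[-9.4,-13.9,-13.9,-10.7,-5.8,-.5,3.9,6.2,5.2,-1.3]);TR.append((18.5,60.77));addo(18.3,[.06,.0599,.0594,.0603])
E
python3 -c "
from h import *
m2(4,'i5')"
```

```text
t 19.2 q at last 0.0584 v 0.006
q [0.0571 0.0581 0.0583 0.0581] res [1.510e-01 1.595e+02]
force tester x -5.1 right -0.8 up 2.3 x -0.1 mm a 0.5617 r 114.2 right mm 60.84
nut corrected 0.0767 ptr-.013 [0.075, 0.076]
```

Request:
{"api": "drive_tool", "payload": {
  "steps": [
    [0, [0, 0, 0], 0],
    [0, [0, 0, 0], 0],
    [0, [0, 0, 0], 0],
    [0, [0, 0, 0], 0],
    [0, [0, 0, 0], 0],
    [0, [0, 0, 0], 0],
    [0, [0, 0, 0], 0]
  ]
}}

```text
time: 19.9
position: [0.5013, 0.0266, 0.2479]
orientation: [-3.131, -0.258, 0.0]
wrist_force: [-5.8, -0.0, 3.1]
finger_gap: 0.0229
finger_force: 30.0
```

```bash
cat >> fit.py <<'E'
TR.append((19.2,60.84));addo(19.0,[.0571,.0581,.0583,.0581])
E
python3 -c "
from h import *
m2(4,'i6')"
```

```text
t 20.1 q at last 0.0513 v -0.006
q [0.0519 0.0523 0.0517 0.0511] res [1.29000e-01 1.56611e+02]
force tester x -5.4 right -1.1 up 2.9 x -0.1 mm a 0.5617 r 114.2 right mm 60.83
nut corrected 0.0694 ptr-.013 [0.069, 0.07]
```

```bash
cat >> fit.py <<'E'
TR.append((20.1,60.83));addo(19.9,[.0519,.0523,.0517,.0511])
E
python3 - <<'E'
from plan import *
p,s=loose(15.55,20.1);p,s=loose(17.15,20.1,-.05,.05);plan(p,s,.076,.9,60.83,9)
E
```

```text
loose [ 0.583 -0.03   6.857 -0.01   0.13   0.265] 5.5 state [ 2.01e+01  6.99e-02 -3.30e-03] res [ 0.9  1.   0.3 -0.  -0.7 -1.  -1.   0.2 -0.1  0.1  0.4]
loose [ 5.870e-01  1.500e-02  7.843e+00 -3.000e-03  9.300e-02  1.870e-01] 2.6 state [ 2.01e+01  6.95e-02 -6.40e-03] res [ 0.4  0.6 -0.   0.3 -0.4 -0.7 -0.7  0.3 -0.1  0.1  0.2]
1 a 0.593 y 0.7 z 0.5 qref 0.069
2 a 0.596 y 0.9 z 0.6 qref 0.069
3 a 0.594 y 0.8 z 0.5 qref 0.070
4 a 0.590 y 0.4 z 0.3 qref 0.071
5 a 0.586 y -0.0 z -0.0 qref 0.073
6 a 0.581 y -0.4 z -0.3 qref 0.074
7 a 0.579 y -0.7 z -0.4 qref 0.075
8 a 0.580 y -0.6 z -0.4 qref 0.076
9 a 0.586 y -0.0 z -0.0 qref 0.076
```

Request:
{"api": "drive_tool", "payload": {
  "steps": [
    [0, [0, 0.8, 0.5], 0],
    [0, [0, 1.0, 0.6], 0],
    [0, [0, 0.8, 0.5], 0],
    [0, [0, 0.4, 0.2], 0],
    [0, [0, 0, 0], 0],
    [0, [0, -0.4, -0.3], 0],
    [0, [0, -0.6, -0.4], 0],
    [0, [0, -0.5, -0.4], 0],
    [0, [0, 0, 0], 0]
  ]
}}

```text
time: 21.0
position: [0.5013, 0.0266, 0.2479]
orientation: [-3.131, -0.258, 0.0]
wrist_force: [-5.8, -1.0, 3.0]
finger_gap: 0.0234
finger_force: 30.0
```

```bash
cat >> fit.py <<'E'
addr(20.1,60.83,[.8,1,.8,.4,0,-.4,-.6,-.5,0])
E
python3 -c "
from h import *
m2(4,'i7')"
```

```text
t 21.2 q at last 0.0525 v -0.005
q [0.0535 0.0528 0.0526 0.0527] res [1.32000e-01 1.56278e+02]
force tester x -5.3 right -0.6 up 2.7 x -0.1 mm a 0.5619 r 114.2 right mm 60.87
nut corrected 0.0710 ptr-.013 [0.071, 0.069]
```

```bash
cat >> fit.py <<'E'
TR.append((21.2,60.87));addo(21.0,[.0535,.0528,.0526,.0527])
E
python3 - <<'E'
from plan import *
p,s=loose(18.3,21.2,-.03,.05);plan(p,s,.077,.9,60.87,9)
E
```

```text
loose [ 0.585 -0.03   6.525  0.02   0.079  0.   ] 0.4 state [ 2.12e+01  7.09e-02 -2.90e-03] res [-0.  -0.3 -0.3  0.3 -0.2 -0.1  0.  -0.2  0.1  0.1  0. ]
1 a 0.594 y 0.7 z 0.5 qref 0.071
2 a 0.595 y 0.8 z 0.5 qref 0.071
3 a 0.593 y 0.6 z 0.4 qref 0.072
4 a 0.589 y 0.3 z 0.2 qref 0.073
5 a 0.585 y -0.2 z -0.1 qref 0.074
6 a 0.581 y -0.5 z -0.3 qref 0.076
7 a 0.579 y -0.7 z -0.4 qref 0.076
8 a 0.581 y -0.5 z -0.3 qref 0.077
9 a 0.587 y 0.0 z 0.0 qref 0.077
```

Request:
{"api": "drive_tool", "payload": {
  "steps": [
    [0, [0, 0.8, 0.5], 0],
    [0, [0, 0.9, 0.6], 0],
    [0, [0, 0.8, 0.5], 0],
    [0, [0, 0.4, 0.2], 0],
    [0, [0, 0, 0], 0],
    [0, [0, -0.3, -0.2], 0],
    [0, [0, -0.4, -0.3], 0],
    [0, [0, -0.3, -0.2], 0],
    [0, [0, 0.1, 0.1], 0]
  ]
}}

```text
time: 22.1
position: [0.5014, 0.0265, 0.2478]
orientation: [-3.131, -0.258, 0.0]
wrist_force: [-5.4, -0.2, 2.9]
finger_gap: 0.0231
finger_force: 30.0
```

```bash
cat >> fit.py <<'E'
addr(21.2,60.87,[.8,.9,.8,.4,0,-.3,-.4,-.3,.1])
E
python3 -c "
from h import *
m2(4,'i8')
for n in ['index_mark','pointer_tip']: print(n,[(np.round(e['at'],1),round(e['conf'],2)) for e in manip.pinpoint('scene',n)[:2]])
manip.capture('side')
for n in ['index_mark','pointer_tip']: print(n,[(np.round(e['at'],1),round(e['conf'],2)) for e in manip.pinpoint('side',n)[:2]])
cs=cam('side');t=np.array([.05,.07,.09]);print(proj(cs,world(POSE,onbeam(.205+0*t,t)))[:,::-1].round(1).tolist(),manip.read_state()['time'])"
```

```text
t 22.3 q at last 0.0574 v 0.008
q [0.056  0.0574 0.0562 0.0577] res [  0.173 159.278]
force tester x -5.3 right -1.1 up 3.0 x -0.0 mm a 0.5630 r 114.2 right mm 60.98
nut corrected 0.0763 ptr-.013 [0.076, 0.075]
index_mark [(array([240.3, 302.9]), 0.65)]
pointer_tip [(array([245.5, 303.7]), 0.92), (array([178.5, 342.4]), 0.4)]
index_mark [(array([195.9, 228.8]), 0.41)]
pointer_tip [(array([196.4, 227.4]), 0.84), (array([225.1, 220.5]), 0.38)]
[[195.6, 227.6], [196.6, 227.7], [197.7, 227.8]] 22.55
```

```bash
cat >> fit.py <<'E'
TR.append((22.55,60.98));addo(22.1,[.056,.0574,.0562,.0577])
E
python3 - <<'E'
from plan import *
p,s=loose(18.3,22.55,-.03,.05);plan(p,s,.074,.9,60.98,9)
E
```

```text
loose [ 5.860e-01 -1.700e-02  5.584e+00  1.900e-02  7.800e-02  1.000e-03] 1.5 state [2.255e+01 7.780e-02 6.000e-03] res [ 0.2  0.3  0.4 -0.6 -0.4 -0.4 -0.5  0.4 -0.2  0.6 -0.1]
1 a 0.579 y -0.8 z -0.5 qref 0.078
2 a 0.577 y -0.9 z -0.6 qref 0.078
3 a 0.579 y -0.7 z -0.5 qref 0.078
4 a 0.583 y -0.4 z -0.3 qref 0.077
5 a 0.588 y 0.0 z 0.0 qref 0.076
6 a 0.592 y 0.4 z 0.3 qref 0.075
7 a 0.594 y 0.6 z 0.4 qref 0.074
8 a 0.592 y 0.4 z 0.3 qref 0.074
9 a 0.587 y -0.1 z -0.0 qref 0.074
```

Request:
{"api": "drive_tool", "payload": {
  "steps": [
    [0, [0, -0.8, -0.5], 0],
    [0, [0, -0.9, -0.6], 0],
    [0, [0, -0.7, -0.5], 0],
    [0, [0, -0.4, -0.3], 0],
    [0, [0, 0, 0], 0],
    [0, [0, 0.4, 0.3], 0],
    [0, [0, 0.5, 0.3], 0],
    [0, [0, 0.4, 0.3], 0],
    [0, [0, -0.1, 0], 0]
  ]
}}

```text
time: 23.45
position: [0.5013, 0.0265, 0.2478]
orientation: [-3.131, -0.258, 0.0]
wrist_force: [-5.7, 0.0, 2.4]
finger_gap: 0.0232
finger_force: 30.0
```

```bash
cat >> fit.py <<'E'
addr(22.55,60.98,[-.8,-.9,-.7,-.4,0,.4,.5,.4,-.1])
E
python3 -c "
from h import *
m2(4,'i9')"
```

```text
t 23.65 q at last 0.0531 v 0.002
q [0.0527 0.053  0.053  0.053 ] res [1.43000e-01 1.57889e+02]
force tester x -5.2 right -1.1 up 3.0 x -0.0 mm a 0.5620 r 114.2 right mm 60.87
nut corrected 0.0713 ptr-.013 [0.075, 0.071]
```

Request:
{"api": "drive_tool", "payload": {
  "steps": [
    [0, [0, 0.2, 0.1], 0],
    [0, [0, 0.2, 0.1], 0],
    [0, [0, 0.1, 0], 0],
    [0, [0, 0.1, 0], 0],
    [0, [0, 0.1, 0], 0],
    [0, [0, 0.1, 0], 0],
    [0, [0, 0.1, 0], 0]
  ]
}}

```text
time: 24.35
position: [0.5014, 0.0265, 0.2478]
orientation: [-3.131, -0.258, 0.0]
wrist_force: [-4.9, -0.4, 2.6]
finger_gap: 0.023
finger_force: 30.0
```

```bash
cat >> fit.py <<'E'
TR.append((23.65,60.87));addo(23.45,[.0527,.053,.053,.053]);addr(23.65,60.87,[.2,.2,.1,.1,.1,.1,.1])
E
python3 -c "
from h import *
m2(4,'i10')"
```

```text
t 24.55 q at last 0.0535 v 0.006
q [0.0522 0.0536 0.0531 0.0533] res [1.36000e-01 1.57722e+02]
force tester x -5.1 right -0.7 up 3.3 x -0.0 mm a 0.5629 r 114.2 right mm 60.96
nut corrected 0.0716 ptr-.013 [0.076, 0.072]
```

```bash
python3 - <<'E'
from h import *
im=np.mean([cv2.imread(f'pics/{n}.png').astype(float) for n in('i5','i6','i7','i8','i9','i10')],0)
x0,y0,S=288,232,24
c=im[y0:y0+24,x0:x0+30];c=np.clip((c-40)*1.4,0,255).astype(np.uint8)
c=cv2.resize(c,None,fx=S,fy=S,interpolation=cv2.INTER_NEAREST)
for th in(.0,.05,.1,.15):
    u,v=(proj(CS,world(POSE,onbeam(np.array([.205]),np.array([th+.013]))))[0]-[x0,y0]+.5)*S;cv2.circle(c,(int(u),int(v)),3,(0,0,255),-1)
cv2.imwrite('pics/v9.png',c)
E
```

```text
(no output)
```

View pics/v9.png

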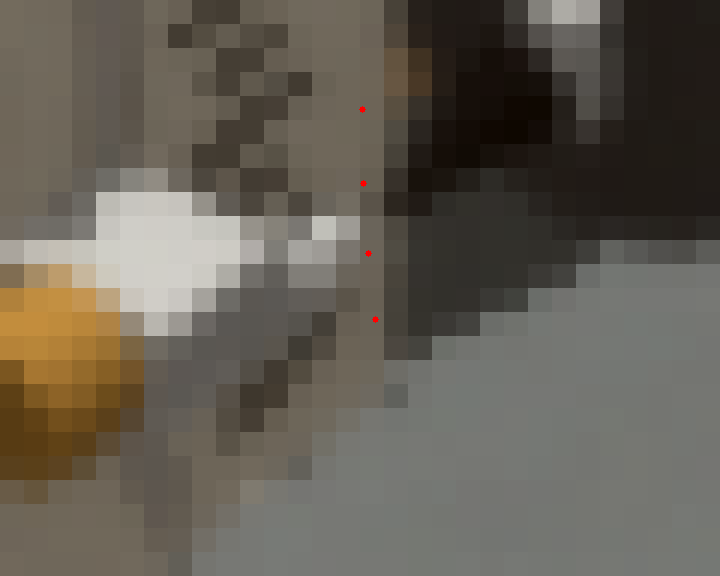

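```bash
cat >> fit.py <<'E'
TR.append((24.55,60.96));addo(24.35,[.0522,.0536,.0531,.0533])
E
python3 - <<'E'
from plan import *
p,s=loose(18.3,24.55,-.03,.05);plan([.580,-.1,6.8,0.0],s,-.20,2.6,60.96,12)
E
```

```text
loose [ 5.860e-01 -1.200e-02  6.553e+00  1.300e-02  7.800e-02  3.000e-03] 2.3 state [2.455e+01 7.150e-02 1.800e-03] res [-0.4  0.3 -0.4  0.4  0.2  0.1  0.1  0.4 -0.3 -0.  -0.1]
1 a 0.575 y -1.1 z -0.8 qref 0.072
2 a 0.565 y -2.0 z -1.3 qref 0.071
3 a 0.558 y -2.7 z -1.7 qref 0.069
4 a 0.553 y -3.2 z -2.0 qref 0.064
5 a 0.550 y -3.5 z -2.2 qref 0.058
6 a 0.549 y -3.6 z -2.3 qref 0.049
7 a 0.549 y -3.6 z -2.3 qref 0.038
8 a 0.550 y -3.4 z -2.2 qref 0.025
9 a 0.553 y -3.2 z -2.1 qref 0.010
10 a 0.556 y -2.9 z -1.9 qref -0.007
11 a 0.560 y -2.5 z -1.6 qref -0.025
12 a 0.565 y -2.1 z -1.4 qref -0.044
```

Request:
{"api": "drive_tool", "payload": {
  "steps": [
    [0, [0, -1.1, -0.8], 0],
    [0, [0, -2.0, -1.3], 0],
    [0, [0, -2.7, -1.7], 0],
    [0, [0, -3.2, -2.0], 0],
    [0, [0, -3.5, -2.2], 0],
    [0, [0, -3.6, -2.3], 0],
    [0, [0, -3.6, -2.3], 0],
    [0, [0, -3.4, -2.2], 0],
    [0, [0, -3.2, -2.1], 0],
    [0, [0, -2.9, -1.9], 0]
  ]
}}

```text
time: 25.55
position: [0.5009, 0.0294, 0.2496]
orientation: [-3.131, -0.258, 0.0]
wrist_force: [-5.4, 0.7, 1.8]
finger_gap: 0.0233
finger_force: 30.0
```

```bash
cat >> fit.py <<'E'
addr(24.55,60.96,[-1.1,-2,-2.7,-3.2,-3.5,-3.6,-3.6,-3.4,-3.2,-2.9])
E
python3 -c "
from h import *
m2(4,'j1')"
```

```text
t 25.75 q at last -0.0437 v -0.148
q [-0.0233 -0.0271 -0.0346 -0.0455] res [1.34000e-01 1.49944e+02]
force tester x -4.8 right -1.3 up 2.1 x -0.0 mm a 0.5322 r 114.2 right mm 57.97
nut corrected -0.0326 ptr-.013 [-0.032, -0.034]
```

```bash
cat >> fit.py <<'E'
TR.append((25.75,57.97));addo(25.55,[-.0233,-.0271,-.0346,-.0455])
E
python3 - <<'E'
from plan import *
p,s=loose(18.3,25.75,-.08,.05);p,s=loose(21.0,25.75,-.08,.05);plan([p[0],p[1],6.8,0.0],s,-.22,1.9,57.97,13)
E
```

```text
loose [ 5.830e-01 -5.400e-02  6.388e+00 -7.000e-03  7.800e-02  4.000e-03] 5.6 state [25.75   -0.0426 -0.1998] res [ 0.2  0.1  0.1  0.2 -0.5 -0.2 -0.3  2.  -0.4 -1.1 -0.1]
loose [ 0.581 -0.083  6.774 -0.     0.072 -0.007] 3.5 state [25.75   -0.0428 -0.2005] res [-0.1 -0.2 -0.2  0.3 -0.4 -0.1 -0.1  2.  -0.4 -1.1 -0.1]
1 a 0.578 y 2.1 z 1.3 qref -0.063
2 a 0.581 y 2.4 z 1.5 qref -0.082
3 a 0.584 y 2.7 z 1.7 qref -0.101
4 a 0.586 y 2.9 z 1.8 qref -0.119
5 a 0.587 y 3.0 z 1.9 qref -0.135
6 a 0.588 y 3.1 z 2.0 qref -0.151
7 a 0.588 y 3.1 z 2.0 qref -0.164
8 a 0.588 y 3.0 z 1.9 qref -0.176
9 a 0.587 y 3.0 z 1.9 qref -0.186
10 a 0.586 y 2.8 z 1.8 qref -0.195
11 a 0.584 y 2.7 z 1.7 qref -0.202
12 a 0.582 y 2.5 z 1.6 qref -0.208
13 a 0.580 y 2.3 z 1.5 qref -0.212
```

Request:
{"api": "drive_tool", "payload": {
  "steps": [
    [0, [0, 2.2, 1.3], 0],
    [0, [0, 2.7, 1.6], 0],
    [0, [0, 3.0, 1.8], 0],
    [0, [0, 3.2, 1.9], 0],
    [0, [0, 3.3, 2.0], 0],
    [0, [0, 3.3, 2.0], 0]
  ]
}}

```text
time: 26.35
position: [0.5014, 0.0261, 0.2476]
orientation: [-3.131, -0.258, 0.0]
wrist_force: [-5.2, 1.4, 2.2]
finger_gap: 0.0232
finger_force: 30.0
```

```bash
cat >> fit.py <<'E'
addr(25.75,57.97,[2.2,2.7,3,3.2,3.3,3.3])
E
python3 -c "
from h import *
m2(4,'j2')"
```

```text
t 26.55 q at last -0.1578 v -0.091
q [-0.1426 -0.1509 -0.1535 -0.1569] res [8.00000e-02 1.43722e+02]
force tester x -4.9 right -1.8 up 2.0 x -0.0 mm a 0.5664 r 114.3 right mm 61.31
nut corrected -0.1501 ptr-.013 [-0.149, -0.153]
```

```bash
cat >> fit.py <<'E'
TR.append((26.55,61.31));addo(26.35,[-.1426,-.1509,-.1535,-.1569])
E
python3 - <<'E'
from plan import *
p,s=loose(21.0,26.55,-.08,.08);p,s=loose(24.35,26.55,-.08,.08);plan([p[0],p[1],6.6,0.0],s,-.24,1.5,61.31,13)
E
```

```text
loose [ 0.578 -0.119  6.788 -0.012  0.071 -0.008] 4.7 state [26.55   -0.1536 -0.062 ] res [-0.4 -0.  -0.   1.9 -0.4 -1.   0.2 -1.   0.9  0.  -0.1]
loose [ 0.579 -0.121  6.119  0.015  0.072 -0.007] 3.2 state [26.55   -0.1549 -0.0744] res [-0.2 -0.1 -0.4  1.4 -0.7 -1.   0.3 -0.6  1.1 -0.  -0.4]
1 a 0.554 y -3.4 z -2.2 qref -0.162
2 a 0.552 y -3.6 z -2.3 qref -0.170
3 a 0.552 y -3.6 z -2.3 qref -0.178
4 a 0.553 y -3.5 z -2.3 qref -0.186
5 a 0.555 y -3.3 z -2.2 qref -0.195
6 a 0.558 y -3.1 z -2.0 qref -0.203
7 a 0.561 y -2.8 z -1.8 qref -0.211
8 a 0.564 y -2.5 z -1.6 qref -0.218
9 a 0.567 y -2.2 z -1.4 qref -0.225
10 a 0.569 y -2.0 z -1.3 qref -0.230
11 a 0.570 y -2.0 z -1.3 qref -0.235
12 a 0.569 y -2.1 z -1.4 qref -0.237
13 a 0.565 y -2.4 z -1.6 qref -0.239
```

Request:
{"api": "drive_tool", "payload": {
  "steps": [
    [0, [0, -3.3, -2.1], 0],
    [0, [0, -3.6, -2.3], 0],
    [0, [0, -3.6, -2.3], 0],
    [0, [0, -3.5, -2.3], 0],
    [0, [0, -3.3, -2.2], 0],
    [0, [0, -3.1, -2.0], 0],
    [0, [0, -2.8, -1.8], 0],
    [0, [0, -2.5, -1.6], 0]
  ]
}}

```text
time: 27.35
position: [0.501, 0.0287, 0.2492]
orientation: [-3.131, -0.258, 0.0]
wrist_force: [-5.7, 1.5, 1.8]
finger_gap: 0.0234
finger_force: 30.0
```

```bash
cat >> fit.py <<'E'
addr(26.55,61.31,[-3.3,-3.6,-3.6,-3.5,-3.3,-3.1,-2.8,-2.5])
E
python3 -c "
from h import *
m2(4,'j3')"
```

```text
t 27.55 q at last -0.1830 v 0.013
q [-0.1845 -0.1842 -0.1856 -0.1818] res [5.70000e-02 1.39778e+02]
force tester x -5.0 right -2.5 up 1.9 x -0.1 mm a 0.5402 r 114.2 right mm 58.76
nut corrected -0.1764 ptr-.013 [-0.183, -0.189]
```

```bash
cat >> fit.py <<'E'
TR.append((27.55,58.76));addo(27.35,[-.1845,-.1842,-.1856,-.1818])
E
python3 - <<'E'
from plan import *
p,s=loose(24.35,27.55,-.15,.1);p,s=loose(25.55,27.55,-.15,.1);plan([p[0],p[1],6.6,0.0],s,-.25,1.3,58.76,13)
E
```

```text
loose [ 0.581 -0.204  5.428  0.03   0.071  0.012] 4.3 state [ 2.755e+01 -1.778e-01  1.420e-02] res [-0.7 -1.1  0.1 -0.9  0.9  0.1 -0.1  0.2  0.   0.8 -1. ]
loose [ 0.592 -0.251  6.614  0.022 -0.007 -0.144] 3.6 state [ 2.755e+01 -1.777e-01  1.590e-02] res [-0.8 -0.8  0.7 -0.9  0.9  0.  -0.1  0.2 -0.   0.8 -1. ]
1 a 0.520 y -4.1 z -2.5 qref -0.176
2 a 0.505 y -5.5 z -3.3 qref -0.177
3 a 0.501 y -5.9 z -3.5 qref -0.180
4 a 0.505 y -5.6 z -3.3 qref -0.186
5 a 0.514 y -4.7 z -2.8 qref -0.195
6 a 0.527 y -3.5 z -2.1 qref -0.205
7 a 0.541 y -2.1 z -1.3 qref -0.216
8 a 0.554 y -0.9 z -0.5 qref -0.227
9 a 0.565 y 0.1 z 0.1 qref -0.236
10 a 0.570 y 0.6 z 0.4 qref -0.243
11 a 0.567 y 0.4 z 0.2 qref -0.248
12 a 0.555 y -0.8 z -0.5 qref -0.250
13 a 0.529 y -3.3 z -2.0 qref -0.250
```

Execute the first 9 rows, then measure.

Request:
{"api": "drive_tool", "payload": {
  "steps": [
    [0, [0, -4.1, -2.5], 0],
    [0, [0, -5.5, -3.3], 0],
    [0, [0, -5.8, -3.5], 0],
    [0, [0, -5.4, -3.3], 0],
    [0, [0, -4.6, -2.8], 0],
    [0, [0, -3.4, -2.1], 0],
    [0, [0, -2.0, -1.3], 0],
    [0, [0, -1.2, -0.7], 0]
  ]
}}

```text
time: 28.35
position: [0.5008, 0.0298, 0.2499]
orientation: [-3.131, -0.258, 0.0]
wrist_force: [-5.3, 1.7, 1.4]
finger_gap: 0.0229
finger_force: 30.0
```

```bash
cat >> fit.py <<'E'
addr(27.55,58.76,[-4.1,-5.5,-5.8,-5.4,-4.6,-3.4,-2,-1.2])
E
python3 -c "
from h import *
m2(4,'j4')"
```

```text
t 28.55 q at last -0.2368 v -0.091
q [-0.223  -0.227  -0.2344 -0.2357] res [6.30000e-02 1.33611e+02]
force tester x -4.8 right -2.8 up 1.3 x -0.0 mm a 0.5276 r 114.2 right mm 57.51
nut corrected -0.2333 ptr-.013 [-0.234, -0.235]
```

Request:
{"api": "drive_tool", "payload": {
  "steps": [
    [0, [0, 0.4, 0.2], 0],
    [0, [0, 0.5, 0.3], 0],
    [0, [0, 0.5, 0.3], 0],
    [0, [0, 0.2, 0.1], 0]
  ]
}}

```text
time: 28.95
position: [0.5008, 0.0297, 0.2498]
orientation: [-3.131, -0.258, 0.0]
wrist_force: [-5.9, 1.7, 1.9]
finger_gap: 0.0231
finger_force: 30.0
```

```bash
cat >> fit.py <<'E'
TR.append((28.55,57.51));addo(28.35,[-.223,-.227,-.2344,-.2357])
addr(28.55,57.51,[.4,.5,.5,.2])
E
python3 -c "
from h import *
m2(4,'j5')"
```

```text
t 29.15 q at last -0.2351 v 0.045
q [-0.2411 -0.2409 -0.2373 -0.2347] res [6.80000e-02 1.32778e+02]
force tester x -5.1 right -2.8 up 1.1 x -0.0 mm a 0.5292 r 114.3 right mm 57.69
nut corrected -0.2322 ptr-.013 [-0.236, -0.237]
```

Request:
{"api": "drive_tool", "payload": {
  "steps": [
    [0, [0, -6.9, -3.9], 0],
    [0, [0, -7.9, -4.4], 0],
    [0, [0, -7.4, -4.1], 0],
    [0, [0, -5.0, -2.9], 0],
    [0, [0, -3.5, -2.1], 0],
    [0, [0, -3.5, -2.1], 0]
  ]
}}

```text
time: 29.75
position: [0.5002, 0.0333, 0.2518]
orientation: [-3.13, -0.258, 0.001]
wrist_force: [-5.0, 2.6, 0.6]
finger_gap: 0.0229
finger_force: 30.0
```

```bash
cat >> fit.py <<'E'
TR.append((29.15,57.69));addo(28.95,[-.2411,-.2409,-.2373,-.2347])
addr(29.15,57.69,[-6.9,-7.9,-7.4,-5,-3.5,-3.5])
E
python3 -c "
from h import *
m2(4,'j6')"
```

```text
t 29.95 q at last -0.2536 v -0.080
q [-0.2423 -0.245  -0.2494 -0.254 ] res [5.70000e-02 1.34778e+02]
force tester x -4.7 right -3.7 up 0.0 x -0.0 mm a 0.4915 r 114.3 right mm 53.92
nut corrected -0.2526 ptr-.013 [-0.252, -0.252]
```

Request:
{"api": "drive_tool", "payload": {
  "steps": [
    [0, [0, 4.5, 2.5], 0],
    [0, [0, 4.5, 2.5], 0],
    [0, [0, 2.5, 1.4], 0],
    [0, [0, 1.0, 0.6], 0],
    [0, [0, 0, 0], 0]
  ]
}}

```text
time: 30.45
position: [0.5002, 0.0334, 0.2519]
orientation: [-3.13, -0.258, 0.0]
wrist_force: [-5.5, 2.6, -0.2]
finger_gap: 0.0232
finger_force: 30.0
```

```bash
cat >> fit.py <<'E'
TR.append((29.95,53.92));addo(29.75,[-.2423,-.245,-.2494,-.254])
addr(29.95,53.92,[4.5,4.5,2.5,1,0])
E
python3 -c "
from h import *
m2(4,'j7')"
```

```text
t 30.65 q at last -0.2688 v 0.019
q [-0.271  -0.2713 -0.2699 -0.2684] res [4.50000e-02 1.32778e+02]
force tester x -5.2 right -3.6 up -0.6 x -0.1 mm a 0.4920 r 114.3 right mm 53.97
nut corrected -0.2678 ptr-.013 [-0.271, -0.269]
```

Request:
{"api": "drive_tool", "payload": {
  "steps": [
    [0, [0, -2.2, -1.2], 0],
    [0, [0, -2.4, -1.3], 0],
    [0, [0, -2.4, -1.3], 0],
    [0, [0, -2.0, -1.1], 0],
    [0, [0, -1.0, -0.6], 0]
  ]
}}

```text
time: 31.15
position: [0.5, 0.0344, 0.2525]
orientation: [-3.13, -0.258, 0.001]
wrist_force: [-5.3, 2.9, -1.0]
finger_gap: 0.0235
finger_force: 30.0
```

```bash
python3 -c "
from h import *
m2(4,'j8')"
```

```text
t 31.35 q at last -0.2793 v -0.003
q [-0.2782 -0.2798 -0.279  -0.2791] res [2.00000e-03 1.31111e+02]
force tester x -4.5 right -3.5 up -0.4 x -0.0 mm a 0.4824 r 114.3 right mm 53.01
nut corrected -0.2790 ptr-.013 [-0.279, -0.28]
```

Request:
{"api": "drive_tool", "payload": {
  "steps": [
    [0, [0, -5.2, -2.7], 0],
    [0, [0, -12.2, -5.8], 0],
    [0, [0, -20.5, -8.7], 0],
    [0, [0, -30.1, -11.2], 0],
    [0, [0, -39.8, -12.8], 0],
    [0, [0, -49.7, -13.6], 0],
    [0, [0, -59.6, -13.4], 0],
    [0, [0, -69.4, -12.4], 0],
    [0, [0, -79.1, -10.5], 0],
    [0, [0, -87.6, -8.0], 0]
  ]
}}

```text
time: 32.35
position: [0.4859, 0.1197, 0.2591]
orientation: [3.129, 0.257, -0.002]
wrist_force: [5.8, -6.5, -26.0]
finger_gap: 0.0235
finger_force: 30.0
```

```bash
python3 -c "
from h import *
m2(3,'k1')"
```

```text
t 32.5 q at last -0.2785 v 0.008
q [-0.2791 -0.2793 -0.2783] res [2.20000e-02 1.29889e+02]
force tester x 4.9 right 6.7 up -24.0 x -0.2 mm a -0.3000 r 112.9 right mm -33.38
nut corrected -0.2782 ptr-.013 [-0.28, -0.281]
```

Request:
{"api": "drive_tool", "payload": {
  "steps": [
    [0, [0, -7.2, 4.7], 0],
    [0, [0, -14.2, 9.3], 0],
    [0, [0, -21.0, 13.0], 0],
    [0, [0, -27.5, 17.1], 0],
    [0, [0, -33.7, 21.9], 0],
    [0, [0, -39.6, 26.9], 0],
    [0, [0, -44.3, 31.5], 0],
    [0, [0, -47.5, 35.0], 0],
    [0, [0, -47.5, 35.0], 0]
  ]
}}

```text
time: 33.4
position: [0.4782, 0.1674, 0.2252]
orientation: [-3.13, -0.258, -0.001]
wrist_force: [-4.6, 2.6, 2.9]
finger_gap: 0.0234
finger_force: 30.0
```

```bash
python3 -c "
from h import *
m2(3,'k2');print(manip.read_state()['position'])"
```

```text
t 33.55 q at last -0.2800 v -0.005
q [-0.2798 -0.279  -0.2803] res [9.00000e-03 1.30389e+02]
force tester x -5.0 right -3.7 up 2.6 x -0.2 mm a -0.8300 r 110.4 right mm -81.43
nut corrected -0.2803 ptr-.013 [-0.28, -0.281]
[0.478267   0.16699022 0.22567717]
```

Request:
{"api": "drive_tool", "payload": {
  "steps": [
    [0, [-0.3, -1.0, 0.8], 0],
    [0, [-0.3, -1.0, 0.8], 0],
    [0.3, [-0.3, -1.0, 0.8], 0],
    [0.5, [-0.3, -1.0, 0.8], 0],
    [0.6, [-0.3, -1.0, 0.8], 0],
    [0.6, [-0.3, -1.0, 0.8], 0],
    [0.6, [-0.3, -1.0, 0.8], 0]
  ]
}}

```text
time: 34.25
position: [0.4778, 0.1676, 0.2244]
orientation: [3.131, 0.257, 0.0]
wrist_force: [-0.7, 0.1, 1.0]
finger_gap: 0.055
finger_force: 0.0
```

Request:
{"api": "drive_tool", "payload": {
  "steps": [
    [0.6, [0, 0, -15], 0],
    [0.6, [0, 0, -40], 0],
    [0.6, [0, 0, -70], 0],
    [0.6, [0, 0, -100], 0],
    [0.6, [0, 0, -120], 0],
    [0.6, [0, 0, -120], 0],
    [0.6, [0, 0, -120], 0]
  ]
}}

```text
time: 34.95
position: [0.4777, 0.1676, 0.3436]
orientation: [3.131, 0.258, -0.001]
wrist_force: [-0.0, -0.3, 0.3]
finger_gap: 0.0565
finger_force: 0.0
```

```bash
python3 -c "
from h import *
m2(3,'k3');s=manip.read_state();print(s['position'],s['finger_gap'],s['finger_force'])
c='scene';print('grip',[np.round(e['at'],1) for e in manip.pinpoint(c,'handgrip')[:1]],proj(CS,world(POSE,grip(-.85)))[0][::-1])
im=cv2.imread('pics/k3.png');cv2.imwrite('pics/v10.png',cv2.resize(im[130:280,250:400],(600,600),interpolation=cv2.INTER_CUBIC))"
```

```text
t 35.1 q at last -0.2775 v 0.010
q [-0.2782 -0.2785 -0.2772] res [1.00000e-02 1.30111e+02]
force tester x -0.1 right -0.0 up 0.5 x -0.8 mm a -0.4044 r 208.8 right mm -82.15
nut corrected -0.2771 ptr-.013 [-0.28, -0.28]
[0.47749385 0.16758129 0.34314914] 0.05648986818617861 0.0
grip [array([155.1, 321. ])] [153.37073643 318.56265733]
```

View pics/v10.png

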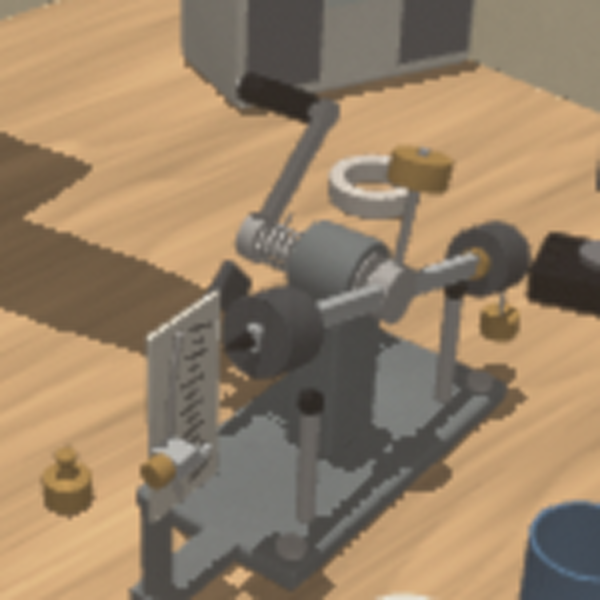

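The picture shows the lever back in its slack pose with the handgrip at about (152, 318), the beam on its left stop, and nothing else moved. I'm handing in.

```bash
python3 -c "
from plant import manip
print(manip.hand_in())"
```

```text
the job is handed in; nothing more can be done
None
```

The job is handed in, verdict not shown: the pointer stayed at 0.069–0.079 rad, against a tab I read from the images at about 0.08, for roughly 6 s after one earlier overshoot to about 0.22 (no contact with the +0.28 stop); the beam was then eased back onto its stop, the spring unwound to slack, and the grip released.

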